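Close a tin badge in the hand mould

TASK

Lay the large open badge, still face down, in the middle of the mould's sprung plate, take the large pusher by its handle and press squarely down on the badge until the plate bottoms out level and the badge's back is fully home, and keep it down for a moment. Then stand the pusher back upright on its board, and only after that lift the closed badge out and lay it, still face down, flat in the tray of finished badges beside the one already there. Leave the other badges, the small pusher and the thread where they are.

Things in the scene. Friction and masses are not known exactly. Their poses are not given: they have to be found in the camera images.
- badge: The large open badge: a round aluminium tin shell 60 mm across and 9 mm high, lying face down on the work mat, with a white plastic back (44 mm across, a thin steel pin across it) standing 6 mm proud of the shell, so 15 mm high in all until it is closed, then 10 mm. 60 g. Origin: centre of its underside; z up. Grip the shell across its 60 mm width from above. It is round: any yaw will do.
- badge_back (a joint): How far the white back has been pushed down into the badge's shell, m: 0 open, 0.005 fully home. It slides stiffly (about 12 N) and stays where it is pushed; it travels mostly once the sprung plate has bottomed.
- mould: Hand badge mould, fixed to the desk: steel foot plate 136 x 150 x 10 mm with four bolts, on it an aluminium ring 104 mm across with a bore of 74 mm, its top face 44 mm above the desk; the sprung plate rides in the bore. Origin: centre of the underside.
- plate_top (a point): Centre of the top face of the mould's round sprung steel plate (71 mm across), on the mould's axis. At rest 47 mm above the desk, 3 mm above the ring. z is the plate's normal: the plate can rock on its springs (up to 0.1 rad, about 3 Nm/rad), so an off-centre or slanted press tilts it.
- press_plate (a joint): How far the sprung plate is pressed down, m: 0 at rest, 0.016 bottomed. The spring needs 4 N to start and 10.4 N at the bottom, about 13 N with the badge's back going home, and lifts the plate again when let go.
- pusher: The large hand pusher: flat round steel foot 52 mm across and 12 mm high, narrow steel neck, and an upright turned wooden handle 31 mm across from 36 to 92 mm above the foot's face (100 mm tall in all). About 0.38 kg. Stands upright on the pusher board. Origin: centre of the flat lower face; z up along the handle.
- pusher_small: The small pusher, same shape and height but with a foot only 34 mm across; stands on the same board. Leave alone.
- pusher_board: Fixed wooden board 140 x 240 mm (x, y), 6 mm thick with an edge bead 6 mm wide that rises to 10 mm; the pushers stand on it about 120 mm apart along its y. Origin: centre of the underside, the standing surface is 6 mm above it.
- work_mat: Fixed flat dark mat 140 x 240 x 3 mm (x, y, z), no rim, on which the open badges lie, about 120 mm apart along its y. Origin: centre of the underside.
- badge_small: A small open badge, 37 mm across and 13 mm high, on the same mat. Leave alone.
- done_tray: Fixed shallow grey plastic tray for finished badges, 140 x 240 x 10 mm (x, y, height) outside, walls and floor 3 mm thick. Origin: centre of the underside. One finished badge lies in one half (along its y), the other half is free.
- badge_done: A finished badge, 60 mm across and 10 mm high, already in the tray. Leave alone.
- thread_cone: Bystander: upright cone of grey thread, 72 mm across at the foot, 156 mm tall. Origin: centre of the underside. Leave alone.
- thread_spool: Bystander: lying spool of thread, 92 mm long, 38 mm across. Origin: on the desk under its middle. Leave alone.
Mind the look-alikes: they are no part of the job. Leave any green or purple look-alike of the badge alone. What is shaped like the pusher but yellow is not meant.

How it is judged:
By the outcome, as a careful person would: the job done as asked, in the order asked, and still so for the second after the job is handed in, with the robot touching nothing.
It also fails if it takes over 72 s, if anything falls off the work surface, if the arm or the gripper's body presses on something with over 40 N, if the wrist force passes 120 N, or if a joint passes its speed limit or range.

ROBOT

A 7-joint arm with a two-finger parallel gripper is mounted at the origin on the work surface. World frame = base frame: x ahead of the robot, y to its left, z up, the work surface at z = 0. Lengths are in m, angles in rad, forces in N, time in s.
With the tool pointing down it reaches from about 0.425 to 0.975 m from the base axis. Payload 16.7 kg.
Tool frame: the origin (TCP) lies midway between the tips of the shut fingers; the grasp point (between the pads) lies 19 mm behind it; x points along the fingers, y is the direction in which the jaws open and shut, and the axes are right-handed (so a half turn about x gives the same grasp; the last joint's range is limited). The gripper opens to 85 mm and grips with 20 to 120 N. Pads are 22 mm wide; open, the fingers measure 114 mm over their backs; the gripper's body (76 mm by 85 mm) begins 54 mm behind the grasp point. The pads swing forward as they close: fully open they stand 13 mm farther back than shut.
Start: joints at [1.185, 0.426, 0.074, 1.606, -0.034, 1.111, -0.067], TCP at [0.158, -0.656, 0.197] pointing down, gripper open.
Joint ranges: [-2.85, 2.85], [-0.5, 2.14], [-1.23, 1.37], [0.21, 2.46], [-1.02, 4.16], [0.16, 2.05], [-2.73, 2.73]. Speed limits (rad/s): [1.89, 1.89, 2.39, 2.39, 3.01, 3.01, 3.01].

INTERFACE

Orientations are given as [roll, pitch, yaw] about the fixed x, y, z axes, in that order (R = Rz(yaw) Ry(pitch) Rx(roll)).
In Python, from plant import telemetry, imaging, finish_job, spotter gives the robot as it stands.
- The arm moves only by the tool carry_out, never from a script. Its argument "increments" is a list of rows, each an object with "hand": the opening, from 0 (shut) to 1 (fully open); "delta_pos": the shift along the tool's x, y, z in mm, a list of three; "yaw": the turn about the tool's x in rad. A call has 1 to 12 rows; each row is the pose to reach, as a shift and turn from the pose commanded when the call began, along the tool's axes at that moment; what a row does not reach only later rows make up. A row lasts 1/12 s, in which the tool goes at most 41.7 mm and 7.16 degrees, less where a joint would pass 70% of its speed; a pose out of reach is approached as far as the arm can. A call with a gripper value outside its range is refused whole. The fingers move at their own pace and stop on an object; "grip_force" is the grip in N (left out, the last holds). Time passes only in rows, so rows that repeat a pose let the fingers close. It gives the time, the measured TCP pose, the force and the opening at its end, in the units of the state.
- telemetry.read_state(): the state, without advancing time (a new reading comes with each control period).
- imaging.read_camera(name): name is "side" or "top" or "wrist"; returns (picture, depth): 384x512x3 uint8, red, green, blue; 384x512 float32, m along the optical axis (not along the pixel's ray), 0 where there is no reading.
- imaging.camera_model(name): a dict with "fx", "fy", "cx", "cy" (pixels), "extrinsics" (4x4, takes a point from camera to world coordinates); the wrist camera has in their place "tool_from_camera" (4x4, takes a point from camera to tool coordinates, whose origin is the TCP and whose axes are the tool frame's). Camera axes: x right, y down, z forward; pixel columns grow to the right and rows downward; lengths in m; the calibration is good to about 2 mm. A picture is of the moment at which its call begins: read the wrist's pose just before it. camera_model takes no time and is no camera call.
- finish_job(): hands the job in, once; it reports no verdict.
Trained networks look in the newest picture that a camera, given by its name, has taken for a name from the list of things; names that differ only in an ending like _2 or _b are one class to them, and where a whole thing is asked for, a point or a joint stands for the part that bears it (a point fixed in the world has none). Each returns a list of dicts, best first, with "confidence" (0 to 1); they miss things now and then, are a little off and sometimes report something else, mostly with a low value. They report only what shows in the picture. A call takes as long as a camera call. They do not tell look-alikes from the thing itself.
- spotter.outline_of(query, camera): "pixels" (384x512 bool, what is visible of it) and "point" ([column, row] in pixels, amid what is visible of it).
The state is a dict: "t": time; "joint_pos": joint angles; "qd": joint speeds; "joint_torque": joint torques, N m; "eef_pos": TCP position; "orientation": TCP orientation; "ft_force": force on the tool from outside, world axes, zero at the start; "ft_torque": the same for the moment, N m; "width": finger opening in m.
Only numpy, scipy, OpenCV 4.12 (cv2) and the standard library are available. Lean on these libraries where they do the work, as an engineer would, in place of code of your own. Each camera call takes 0.05 s, during which the arm holds its last target.

## Working session

There is one attempt and no reset: what is moved stays moved. The work goes in short steps, Python scripts to look and compute and a tool call to move; the robot and the scene stay as the last step left them, time stands still between calls to the robot, and variables do not carry over. Pictures are saved under pics/ and viewed, and the job is handed in when it is done.

Besides the shell and the picture viewer there is one more tool, called as name(argument=value, ...) on one line, values as JSON. carry_out: Moves the arm, as the interface text tells. Its arguments: {"type":"object","properties":{"increments":{"type":"array","items":{"type":"object","properties":{"hand":{"type":"number"},"delta_pos":{"type":"array","items":{"type":"number"}},"yaw":{"type":"number"}}}},"grip_force":{"type":"number"}},"required":["increments"]}

```bash
ls; mkdir -p pics; cat > h.py <<'E'
import numpy as np, cv2
from scipy.spatial.transform import Rotation as R
from plant import telemetry, imaging, finish_job, spotter
def pose():
    s=telemetry.read_state(); T=np.eye(4); T[:3,:3]=R.from_euler('xyz',s['orientation']).as_matrix(); T[:3,3]=s['eef_pos']; return s,T
def cam(name):
    s,T=pose(); im,d=imaging.read_camera(name); m=imaging.camera_model(name)
    E=np.array(m['extrinsics']) if 'extrinsics' in m else T@np.array(m['tool_from_camera'])
    return im,d,m,E
def cloud(d,m,E):
    v,u=np.mgrid[:d.shape[0],:d.shape[1]]
    P=np.stack([(u-m['cx'])/m['fx']*d,(v-m['cy'])/m['fy']*d,d],-1)
    return P@E[:3,:3].T+E[:3,3]
def save(n,im): cv2.imwrite('pics/'+n+'.png',im[:,:,::-1])
E
python3 - <<'E'
from h import *
s,T=pose(); print(s); print(T.round(3))
for n in ['top','side','wrist']:
    im,d,m,E=cam(n); save(n+'0',im); np.savez(n+'0.npz',im=im,d=d,E=E,fx=m['fx'],fy=m['fy'],cx=m['cx'],cy=m['cy']); print(n,m['fx'],E.round(3).tolist())
E
```

```text
pics
{'t': 0.0, 'joint_pos': array([ 1.18551116,  0.42672669,  0.07385207,  1.60662969, -0.03411377,
        1.11079934, -0.06717333]), 'qd': array([-6.88281075e-05,  3.87711473e-04, -1.12608644e-03, -9.55166873e-04,
        1.02099793e-03, -2.78811780e-03, -7.91711276e-04]), 'joint_torque': array([ 1.46493807e-03, -9.49829006e+01,  3.76215175e+00, -4.63517618e+01,
        1.93476991e-02,  9.98783915e-03, -3.27900113e-05]), 'eef_pos': array([ 0.15754693, -0.65587903,  0.19670419]), 'orientation': array([-1.50591267,  1.56949273,  1.87135226]), 'ft_force': array([-0.27280185,  0.13891232, -0.09155175]), 'ft_torque': array([-0.00451843,  0.02390339,  0.03444894]), 'width': 0.08533844018607102}
[[-0.     0.233 -0.972  0.158]
 [ 0.001 -0.972 -0.233 -0.656]
 [-1.    -0.001  0.     0.197]
 [ 0.     0.     0.     1.   ]]
top 478.4182029115809 [[-0.017, -0.981, 0.193, 0.263], [-1.0, 0.011, -0.028, 0.025], [0.025, -0.194, -0.981, 1.127], [0.0, 0.0, 0.0, 1.0]]
side 359.37057400714406 [[-0.932, -0.198, 0.303, 0.208], [-0.362, 0.538, -0.762, 0.76], [-0.013, -0.82, -0.573, 0.636], [0.0, 0.0, 0.0, 1.0]]
wrist 283.5257368604786 [[0.232, -0.939, -0.255, 0.222], [-0.973, -0.224, -0.06, -0.64], [-0.001, 0.262, -0.965, 0.374], [0.0, 0.0, 0.0, 1.0]]
```

View pics/top0.png

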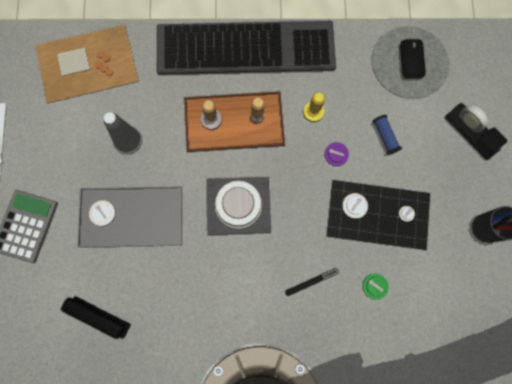

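View pics/side0.png

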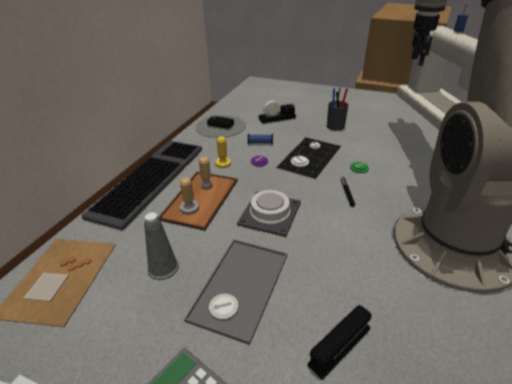

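View pics/wrist0.png

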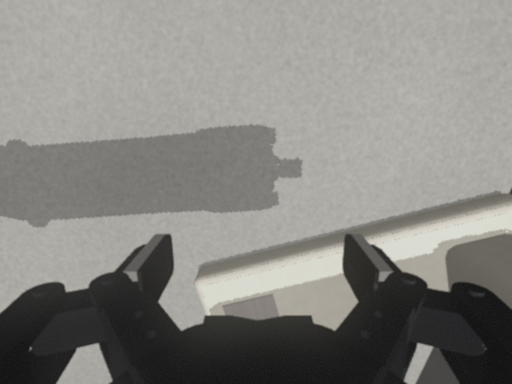

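Top view: large white badge on the mat at (355,206), small one at (407,214), and green (376,287) and purple (336,154) look-alikes. The pushers on the board are at (210,115) (wider foot) and (257,109), with a yellow look-alike at (315,106). The mould is at (238,204). The tray's finished badge is at (101,213), and its right half is free. Next I measure them.

```bash
cat > m1.py <<'E'
from h import *
for n in ['top','side']:
    im,d,m,E=cam(n); W=cloud(d,m,E)
    for q in ['badge','pusher','mould','press_plate','done_tray','badge_done','pusher_board','work_mat','thread_cone']:
        for r in spotter.outline_of(q,n)[:4]:
            k=r['pixels']&(d>0)
            if k.sum()<5: continue
            P=W[k]; zt=np.percentile(P[:,2],97)
            c,a=cv2.minEnclosingCircle(P[P[:,2]>zt-.006][:,:2].astype(np.float32))
            print(n,q,round(r['confidence'],2),np.round(r['point']),k.sum(),'med',np.median(P,0).round(3),'top z',round(zt,4),'circ',np.round(c,4),round(a,4))
E
python3 m1.py
python3 - <<'E'
from h import *
z=np.load('top0.npz'); a=z['im'][170:250,320:440]; b=z['im'][85:160,180:340]
a=cv2.resize(a,None,fx=5,fy=5,interpolation=2); b=cv2.resize(b,(600,281),interpolation=2); save('crop0',np.vstack([a[:300],b]))
E
```

```text
top badge 0.82 [355. 209.] 483 med [ 0.456 -0.233  0.017] top z 0.0232 circ [ 0.4549 -0.2311] 0.0253
top badge 0.7 [374. 287.] 510 med [ 0.269 -0.27   0.013] top z 0.0192 circ [ 0.2692 -0.2712] 0.0282
top badge 0.59 [333. 156.] 490 med [ 0.585 -0.195  0.013] top z 0.02 circ [ 0.587 -0.194] 0.0252
top badge 0.43 [122. 133.] 1008 med [0.613 0.301 0.076] top z 0.1581 circ [0.6265 0.312 ] 0.0127
top pusher 0.86 [209. 118.] 458 med [0.666 0.106 0.026] top z 0.1072 circ [0.6756 0.1084] 0.013
top pusher 0.69 [313. 110.] 425 med [ 0.686 -0.14   0.046] top z 0.1023 circ [ 0.6927 -0.1431] 0.0135
top mould 0.93 [237. 207.] 3553 med [0.457 0.044 0.016] top z 0.0505 circ [0.4616 0.0437] 0.0519
top press_plate 0.88 [236. 202.] 753 med [0.461 0.042 0.048] top z 0.0519 circ [0.463  0.0438] 0.0363
top done_tray 0.63 [134. 219.] 5616 med [0.435 0.289 0.004] top z 0.0114 circ [0.438  0.2978] 0.1368
top badge_done 0.96 [102. 212.] 525 med [0.447 0.362 0.013] top z 0.0176 circ [0.4471 0.3625] 0.0303
top badge_done 0.2 [212. 117.] 424 med [0.666 0.106 0.053] top z 0.1075 circ [0.6756 0.1084] 0.013
top pus
[... 928 characters left out ...]
[268. 201.] 373 med [0.458 0.049 0.045] top z 0.0473 circ [0.4602 0.043 ] 0.0381
side done_tray 0.94 [241. 286.] 5589 med [0.432 0.306 0.002] top z 0.0093 circ [0.438  0.2995] 0.1377
side badge_done 0.85 [224. 310.] 617 med [0.446 0.366 0.011] top z 0.0138 circ [0.4467 0.3642] 0.0305
side badge_done 0.65 [268. 214.] 2031 med [0.45  0.076 0.017] top z 0.0465 circ [0.4609 0.0449] 0.0531
side pusher_board 0.94 [201. 203.] 1995 med [0.653 0.079 0.005] top z 0.0096 circ [0.6692 0.0547] 0.1354
side work_mat 0.96 [313. 158.] 1317 med [ 0.425 -0.284  0.001] top z 0.0031 circ [ 0.4367 -0.2886] 0.134
side thread_cone 0.64 [160. 250.] 1543 med [0.613 0.328 0.069] top z 0.155 circ [0.6265 0.3134] 0.0135
```

View pics/crop0.png

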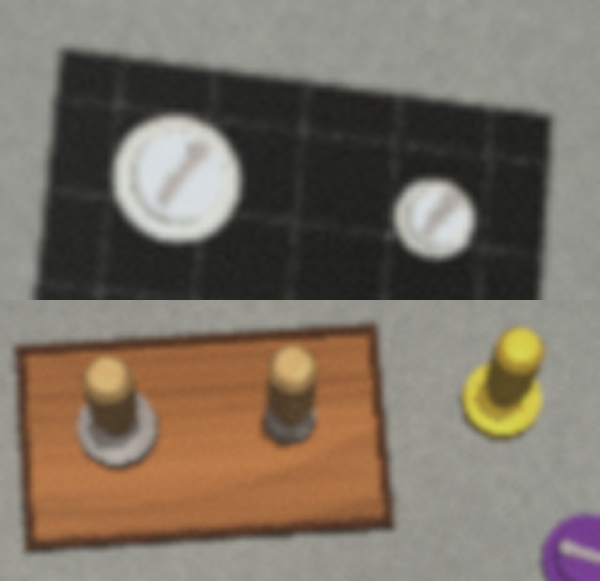

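The crop confirms both targets. The badge is the larger, white/aluminium one on the mat (left), and the pusher is the wooden-handled one with the wide foot (left on the board). Now moving above the badge.

carry_out(increments=[{"delta_pos":[0,-34,-39],"hand":0.85},{"delta_pos":[0,-64,-73],"hand":0.85},{"delta_pos":[0,-94,-107],"hand":0.85},{"delta_pos":[0,-124,-141],"hand":0.85},{"delta_pos":[0,-154,-175],"hand":0.85},{"delta_pos":[0,-184,-209],"hand":0.85},{"delta_pos":[0,-214,-243],"hand":0.85},{"delta_pos":[0,-244,-277],"hand":0.85},{"delta_pos":[0,-274,-311],"hand":0.85},{"delta_pos":[10,-304,-345],"hand":0.85},{"delta_pos":[25,-330,-375],"hand":0.85},{"delta_pos":[45,-344,-389],"hand":0.85}])

```text
schema error: expected keys hand, delta_pos, yaw
```

```bash
cat > m2.py <<'E'
from h import *
import sys
q=sys.argv[1]; name=sys.argv[2]
s,T=pose(); im,d,m,E=cam('wrist'); W=cloud(d,m,E); save(name,im)
np.savez(name+'.npz',im=im,d=d,E=E,T=T,W=W)
print('t',s['t'],'tcp',s['eef_pos'].round(4),'w',round(s['width'],4),'F',s['ft_force'].round(1)); print(T[:3,:3].round(3).tolist())
for r in spotter.outline_of(q,'wrist')[:3]:
    k=r['pixels']&(d>0); P=W[k]; zt=np.percentile(P[:,2],95)
    c,a=cv2.minEnclosingCircle(P[:,:2].astype(np.float32)); c2,a2=cv2.minEnclosingCircle(P[P[:,2]>zt-.004][:,:2].astype(np.float32))
    print(round(r['confidence'],2),np.round(r['point']),k.sum(),np.median(P,0).round(4),'zt',zt.round(4),'all',np.round(c,4),round(a,4),'top',np.round(c2,4),round(a2,4))
# finger tips in tool frame
Pt=(W-T[:3,3])@T[:3,:3]
k=(d>0)&(abs(Pt[...,1])<.075)&(abs(Pt[...,2])<.014)&(Pt[...,0]>-.06)&(Pt[...,0]<.012)
if k.any():
  for sg in (-1,1):
    kk=k&(np.sign(Pt[...,1])==sg)
    if kk.any(): print('finger',sg,'xmax',np.percentile(Pt[kk][:,0],98).round(4),'y',np.percentile(Pt[kk][:,1],[2,98]).round(4))
E
python3 m2.py badge w1
```

```text
t 1.15 tcp [ 0.1577 -0.6563  0.1974] w 0.0851 F [0.3 0.4 1. ]
[[0.0, 0.234, -0.972], [0.0, -0.972, -0.234], [-1.0, -0.0, -0.0]]
finger -1 xmax -0.0483 y [-0.0551 -0.0427]
finger 1 xmax -0.0483 y [0.042  0.0541]
```

View pics/w1.png

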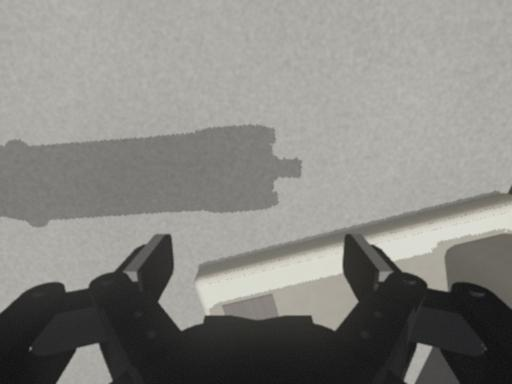

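carry_out(increments=[{"delta_pos":[0,-34,-39],"hand":0.85,"yaw":0},{"delta_pos":[0,-64,-73],"hand":0.85,"yaw":0},{"delta_pos":[0,-94,-107],"hand":0.85,"yaw":0},{"delta_pos":[0,-124,-141],"hand":0.85,"yaw":0},{"delta_pos":[0,-154,-175],"hand":0.85,"yaw":0},{"delta_pos":[0,-184,-209],"hand":0.85,"yaw":0},{"delta_pos":[0,-214,-243],"hand":0.85,"yaw":0},{"delta_pos":[0,-244,-277],"hand":0.85,"yaw":0},{"delta_pos":[0,-274,-311],"hand":0.85,"yaw":0},{"delta_pos":[10,-304,-345],"hand":0.85,"yaw":0},{"delta_pos":[25,-330,-375],"hand":0.85,"yaw":0},{"delta_pos":[45,-344,-389],"hand":0.85,"yaw":0}])

```text
t: 2.25
eef_pos: [0.4438, -0.25, 0.166]
orientation: [2.496, 1.567, -0.409]
ft_force: [1.1, -1.3, 0.4]
width: 0.0725
```

```bash
python3 m2.py badge w1
```

```text
t 2.25 tcp [ 0.4438 -0.25    0.166 ] w 0.0725 F [ 1.1 -1.3  0.4]
[[0.003, 0.234, -0.972], [-0.002, -0.972, -0.234], [-1.0, 0.002, -0.003]]
0.83 [248. 158.] 1960 [ 0.4587 -0.2341  0.0178] zt 0.0199 all [ 0.457  -0.2346] 0.0299 top [ 0.4569 -0.2345] 0.0221
0.75 [245. 299.] 1335 [ 0.2734 -0.2714  0.0146] zt 0.0167 all [ 0.2649 -0.2721] 0.0332 top [ 0.2678 -0.272 ] 0.0221
0.68 [239.  33.] 2735 [ 0.5857 -0.198   0.0148] zt 0.017 all [ 0.5874 -0.196 ] 0.0318 top [ 0.5859 -0.1973] 0.0219
finger -1 xmax -0.0441 y [-0.0493 -0.0363]
finger 1 xmax -0.0439 y [0.0356 0.0484]
```

View pics/w1.png

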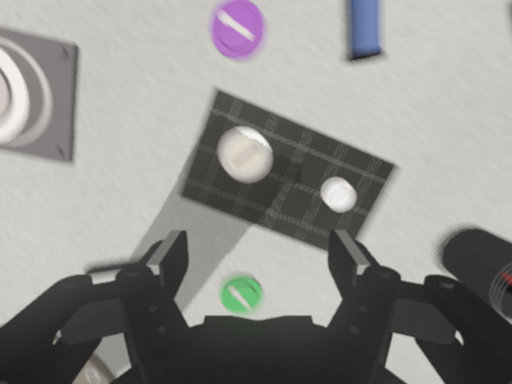

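carry_out(increments=[{"delta_pos":[0,0,0],"hand":0.85,"yaw":0},{"delta_pos":[0,0,0],"hand":0.85,"yaw":0},{"delta_pos":[0,0,0],"hand":0.85,"yaw":0}])

```text
t: 2.6
eef_pos: [0.4412, -0.2528, 0.1649]
orientation: [1.943, 1.57, -0.965]
ft_force: [-0.2, 0.8, 0.8]
width: 0.0729
```

```bash
python3 m2.py badge w2; python3 - <<'E'
from h import *
z=np.load('w2.npz'); T=z['T']; Pt=(z['W']-T[:3,3])@T[:3,:3]
for u,v in [(160,240),(172,240),(180,240),(182,260),(180,285),(345,240),(335,250),(338,280),(350,285)]: print(u,v,Pt[v,u].round(4),z['im'][v,u])
E
```

```text
t 2.6 tcp [ 0.4412 -0.2528  0.1649] w 0.0729 F [-0.2  0.8  0.8]
[[0.0, 0.232, -0.973], [-0.001, -0.973, -0.232], [-1.0, 0.001, -0.0]]
0.77 [244. 296.] 1389 [ 0.2727 -0.2714  0.0144] zt 0.0167 all [ 0.2646 -0.2733] 0.034 top [ 0.2682 -0.2717] 0.0223
0.75 [245. 157.] 2061 [ 0.4585 -0.2342  0.0178] zt 0.0199 all [ 0.4555 -0.234 ] 0.0313 top [ 0.4571 -0.2346] 0.0218
0.62 [236.  25.] 2751 [ 0.5844 -0.1984  0.0149] zt 0.0171 all [ 0.5874 -0.1961] 0.0318 top [ 0.5859 -0.1972] 0.0219
finger -1 xmax -0.044 y [-0.0492 -0.0363]
finger 1 xmax -0.0439 y [0.0356 0.0488]
160 240 [-0.0517 -0.0473 -0.0073] [101 101  97]
172 240 [-0.0578 -0.0395 -0.0101] [120 118 115]
180 240 [-0.056  -0.0364 -0.0093] [56 54 52]
182 260 [-0.0547 -0.0366  0.0018] [54 54 50]
180 285 [ 0.1642 -0.1069  0.1608] [116 115 111]
345 240 [-0.0588  0.0395 -0.0105] [119 116 115]
335 250 [-0.0561  0.0361 -0.0041] [53 51 49]
338 280 [-0.0644  0.036   0.0065] [56 56 54]
350 285 [-0.103   0.0274 -0.0165] [55 54 53]
```

View pics/w2.png

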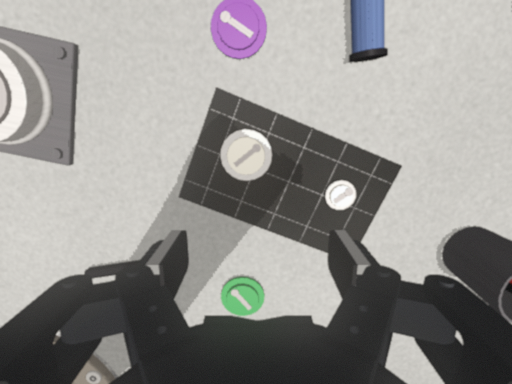

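```bash
python3 - <<'E'
from h import *
m=imaging.camera_model('wrist'); C=np.array(m['tool_from_camera']); print(C.round(4)); Ci=np.linalg.inv(C)
for p in [(-.008,-.037,-.011),(-.008,-.037,.011),(-.03,-.037,-.011),(-.045,-.037,-.011),(0,0,0)]:
    q=Ci[:3,:3]@p+Ci[:3,3]; print(p,(q[0]/q[2]*m['fx']+m['cx']).round(1),(q[1]/q[2]*m['fy']+m['cy']).round(1))
z=np.load('w2.npz'); T=z['T']; Pt=(z['W']-T[:3,3])@T[:3,:3]
for v in (234,240,250): print(v,[(u,Pt[v,u,0].round(3),Pt[v,u,1].round(3),Pt[v,u,2].round(3)) for u in range(130,196,6)])
E
```

```text
[[-6.000e-04 -2.621e-01  9.650e-01 -1.774e-01]
 [ 1.000e+00 -1.400e-03  3.000e-04 -2.000e-04]
 [ 1.300e-03  9.650e-01  2.621e-01 -6.600e-02]
 [ 0.000e+00  0.000e+00  0.000e+00  1.000e+00]]
(-0.008, -0.037, -0.011) 199.0 204.6
(-0.008, -0.037, 0.011) 200.9 236.9
(-0.03, -0.037, -0.011) 191.1 216.9
(-0.045, -0.037, -0.011) 184.3 227.4
(0, 0, 0) 258.0 216.5
234 [(130, np.float64(0.163), np.float64(-0.166), np.float64(0.085)), (136, np.float64(0.165), np.float64(-0.159), np.float64(0.085)), (142, np.float64(0.164), np.float64(-0.151), np.float64(0.085)), (148, np.float64(0.165), np.float64(-0.143), np.float64(0.085)), (154, np.float64(0.163), np.float64(-0.135), np.float64(0.085)), (160, np.float64(0.164), np.float64(-0.127), np.float64(0.085)), (166, np.float64(0.166), np.float64(-0.12), np.float64(0.086)), (172, np.float64(-0.053), np.float64(-0.041), np.float64(-0.011)), (178, np.float64(-0.052), np.float64(-0.038), np.float64(-0.011)), (184, np.float64(-0.048), np.float64(-0.037), np.float64(-0.009)), (190, np.float64(0.164), np.float64(-0.088), np.float64(0.085))]
240 [(130, np.floa
[... 739 characters left out ...]
np.float64(-0.169), np.float64(0.108)), (136, np.float64(0.165), np.float64(-0.161), np.float64(0.108)), (142, np.float64(0.165), np.float64(-0.154), np.float64(0.108)), (148, np.float64(-0.061), np.float64(-0.05), np.float64(-0.007)), (154, np.float64(-0.062), np.float64(-0.046), np.float64(-0.007)), (160, np.float64(-0.069), np.float64(-0.041), np.float64(-0.011)), (166, np.float64(-0.069), np.float64(-0.039), np.float64(-0.011)), (172, np.float64(-0.068), np.float64(-0.037), np.float64(-0.01)), (178, np.float64(-0.059), np.float64(-0.037), np.float64(-0.006)), (184, np.float64(-0.049), np.float64(-0.037), np.float64(-0.001)), (190, np.float64(0.164), np.float64(-0.09), np.float64(0.108))]
```

```bash
python3 - <<'E'
from h import *
s,T=pose()
for n in ['side','top']:
    im,d,m,E=cam(n); save(n+'1',im); W=cloud(d,m,E); Pt=(W-T[:3,3])@T[:3,:3]
    k=(d>0)&(abs(Pt[...,1])<.07)&(abs(Pt[...,2])<.04)&(Pt[...,0]<.1)&(Pt[...,0]>-.1)
    print(n,k.sum()); 
    if k.sum():
        vs,us=np.where(k); print(us.min(),us.max(),vs.min(),vs.max())
        P=Pt[k]; i=np.argsort(-P[:,0])[:40]; print(P[i][::4].round(3))
        x0,x1,y0,y1=us.min()-40,us.max()+40,vs.min()-40,vs.max()+40
        save(n+'1c',cv2.resize(im[max(y0,0):y1,max(x0,0):x1],None,fx=4,fy=4,interpolation=2)[:600,:800])
E
```

```text
side 143
306 315 90 109
[[-0.041 -0.042  0.003]
 [-0.042 -0.045  0.008]
 [-0.045 -0.045 -0.009]
 [-0.048 -0.045 -0.009]
 [-0.049 -0.053  0.002]
 [-0.05  -0.043 -0.01 ]
 [-0.052 -0.044  0.011]
 [-0.054 -0.044 -0.007]
 [-0.055 -0.045  0.01 ]
 [-0.057 -0.051 -0.004]]
top 53
358 376 194 206
[[-0.044 -0.043  0.009]
 [-0.056 -0.038  0.01 ]
 [-0.062 -0.044  0.01 ]
 [-0.087 -0.043  0.013]
 [-0.092 -0.044  0.012]
 [-0.095 -0.061  0.012]
 [-0.096 -0.068 -0.009]
 [-0.097 -0.068  0.003]
 [-0.097 -0.069  0.005]
 [-0.098 -0.045  0.009]]
```

View pics/side1c.png

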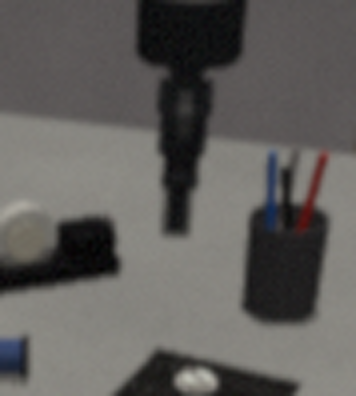

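All three cameras place the fingertips about 43 mm behind the reported TCP at this opening. That is farther back than the text implies, so I'll descend in stages and watch the force and the picture.

carry_out(increments=[{"delta_pos":[30,-15,-20],"hand":0.85,"yaw":0},{"delta_pos":[60,-15,-20],"hand":0.85,"yaw":0},{"delta_pos":[90,-15,-20],"hand":0.85,"yaw":0},{"delta_pos":[110,-15,-20],"hand":0.85,"yaw":0},{"delta_pos":[120,-15,-20],"hand":0.85,"yaw":0},{"delta_pos":[120,-15,-20],"hand":0.85,"yaw":0}])

```text
t: 3.3
eef_pos: [0.4563, -0.2321, 0.0429]
orientation: [-0.675, 1.568, 2.702]
ft_force: [-0.4, -0.4, -0.3]
width: 0.0724
```

```bash
python3 m2.py badge w3; python3 - <<'E'
from h import *
s,T=pose()
for n in ['side']:
    im,d,m,E=cam(n); save('side2c',cv2.resize(im[90:200,240:380],None,fx=5,fy=5,interpolation=2)); W=cloud(d,m,E); Pt=(W-T[:3,3])@T[:3,:3]
    k=(d>0)&(abs(Pt[...,1])<.07)&(abs(Pt[...,2])<.03)&(W[...,2]>.03)&(Pt[...,0]>-.1)
    P=Pt[k]; i=np.argsort(-P[:,0])[:40]; print(P[i][::5].round(3))
E
```

```text
t 3.3 tcp [ 0.4563 -0.2321  0.0429] w 0.0724 F [-0.4 -0.4 -0.3]
[[-0.003, 0.233, -0.972], [0.001, -0.972, -0.233], [-1.0, -0.002, 0.002]]
0.77 [251.  24.] 4130 [ 0.5747 -0.2007  0.0147] zt 0.0169 all [ 0.5872 -0.1971] 0.0313 top [ 0.5842 -0.1973] 0.0217
0.58 [260. 202.] 4375 [ 0.4598 -0.2338  0.0181] zt 0.0198 all [ 0.4556 -0.2357] 0.0316 top [ 0.4569 -0.2344] 0.0219
finger -1 xmax -0.0439 y [-0.0495 -0.0363]
finger 1 xmax -0.044 y [0.0356 0.0486]
[[-0.041 -0.043 -0.002]
 [-0.043 -0.048 -0.008]
 [-0.047 -0.048 -0.005]
 [-0.05  -0.053  0.001]
 [-0.052 -0.043  0.01 ]
 [-0.054 -0.053  0.001]
 [-0.054  0.033  0.004]
 [-0.056 -0.051  0.007]]
```

View pics/w3.png

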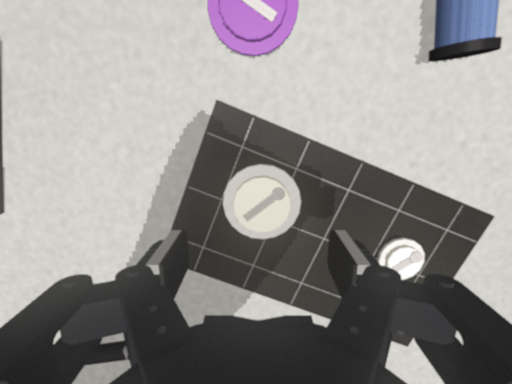

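View pics/side2c.png

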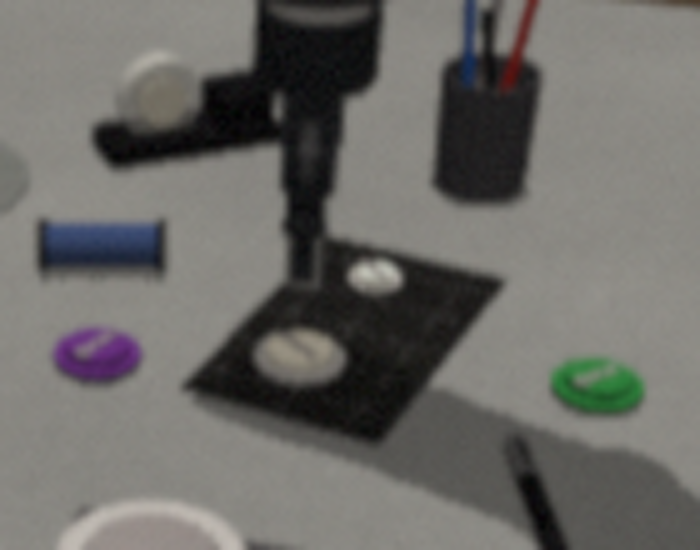

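carry_out(increments=[{"delta_pos":[20,2,0],"hand":0.85,"yaw":0},{"delta_pos":[35,2,0],"hand":0.85,"yaw":0},{"delta_pos":[45,2,0],"hand":0.85,"yaw":0},{"delta_pos":[52,2,0],"hand":0.85,"yaw":0},{"delta_pos":[58,2,0],"hand":0.85,"yaw":0},{"delta_pos":[62,2,0],"hand":0.85,"yaw":0},{"delta_pos":[62,2,0],"hand":0.85,"yaw":0}])

```text
t: 4.03
eef_pos: [0.458, -0.2342, -0.0177]
orientation: [-0.842, 1.571, 2.536]
ft_force: [-0.3, -0.8, -0.3]
width: 0.0723
```

```bash
python3 m2.py badge w4; python3 - <<'E'
from h import *
im,d,m,E=cam('side'); save('side3c',cv2.resize(im[110:200,240:380],None,fx=5,fy=5,interpolation=2))
E
```

```text
t 4.0333 tcp [ 0.458  -0.2342 -0.0177] w 0.0723 F [-0.3 -0.8 -0.3]
[[-0.0, 0.234, -0.972], [0.0, -0.972, -0.234], [-1.0, -0.0, 0.0]]
0.71 [259. 234.] 8106 [ 0.4608 -0.2336  0.0181] zt 0.0198 all [ 0.4539 -0.2339] 0.033 top [ 0.4567 -0.2343] 0.0223
0.6 [242.  13.] 2700 [ 0.5643 -0.2031  0.01  ] zt 0.0159 all [ 0.5717 -0.2018] 0.0254 top [ 0.5694 -0.2014] 0.0138
finger -1 xmax -0.0178 y [-0.0734 -0.0011]
finger 1 xmax -0.0205 y [0.0015 0.0734]
```

View pics/w4.png

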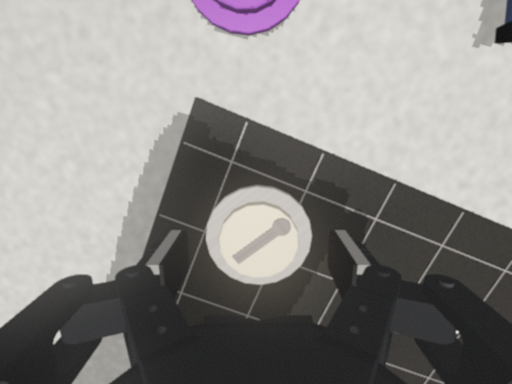

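View pics/side3c.png

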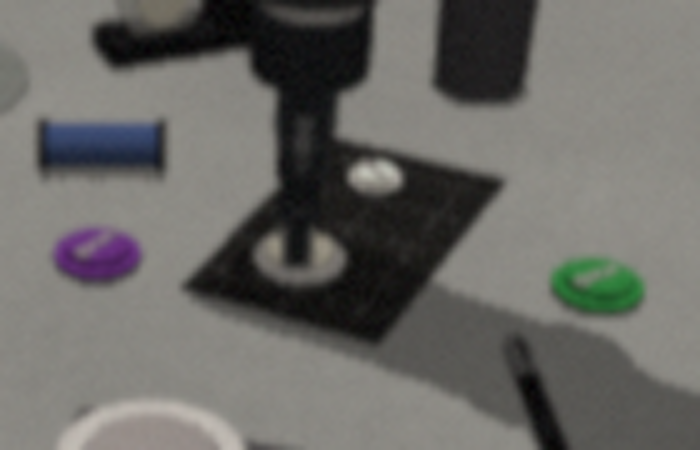

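No contact so far and the badge is centred between the fingers. Last descent, then grip.

carry_out(increments=[{"delta_pos":[6,0,0],"hand":0.85,"yaw":0},{"delta_pos":[11,0,1],"hand":0.85,"yaw":0},{"delta_pos":[15,0,1],"hand":0.85,"yaw":0},{"delta_pos":[16,0,1],"hand":0.85,"yaw":0},{"delta_pos":[16,0,1],"hand":0.78,"yaw":0},{"delta_pos":[16,0,1],"hand":0.72,"yaw":0},{"delta_pos":[16,0,1],"hand":0.6,"yaw":0},{"delta_pos":[16,0,1],"hand":0.5,"yaw":0},{"delta_pos":[16,0,1],"hand":0.5,"yaw":0}], grip_force=40)

```text
t: 4.93
eef_pos: [0.4571, -0.2345, -0.033]
orientation: [2.491, 1.571, -0.415]
ft_force: [-2.7, 1.2, 6.8]
width: 0.0579
```

```bash
python3 m2.py badge w5
```

```text
t 4.9333 tcp [ 0.4571 -0.2345 -0.033 ] w 0.0579 F [-2.7  1.2  6.8]
[[0.0, 0.234, -0.972], [-0.0, -0.972, -0.234], [-1.0, 0.0, -0.0]]
0.79 [257. 246.] 9780 [ 0.461  -0.2332  0.0182] zt 0.0198 all [ 0.4541 -0.2344] 0.0329 top [ 0.457  -0.2342] 0.0221
0.6 [241.  10.] 1553 [ 0.5608 -0.2037  0.0097] zt 0.011 all [ 0.5643 -0.2029] 0.0197 top [ 0.5643 -0.2029] 0.0197
finger -1 xmax -0.0331 y [-0.0736 -0.0011]
finger 1 xmax -0.0359 y [0.0014 0.0736]
```

View pics/w5.png

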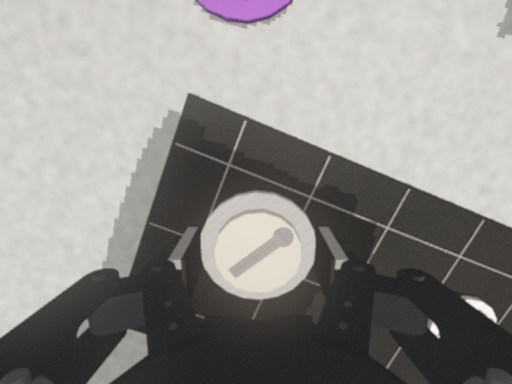

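carry_out(increments=[{"delta_pos":[-1,0,0],"hand":0.5,"yaw":0},{"delta_pos":[-4,0,0],"hand":0.5,"yaw":0},{"delta_pos":[-10,0,0],"hand":0.5,"yaw":0},{"delta_pos":[-18,0,0],"hand":0.5,"yaw":0},{"delta_pos":[-30,0,0],"hand":0.5,"yaw":0},{"delta_pos":[-40,0,0],"hand":0.5,"yaw":0},{"delta_pos":[-40,0,0],"hand":0.5,"yaw":0}])

```text
t: 5.62
eef_pos: [0.4583, -0.2351, 0.0088]
orientation: [2.497, 1.568, -0.409]
ft_force: [0.9, -0.6, -0.5]
width: 0.0577
```

```bash
python3 m2.py badge w6
```

```text
t 5.6167 tcp [ 0.4583 -0.2351  0.0088] w 0.0577 F [ 0.9 -0.6 -0.5]
[[0.003, 0.233, -0.972], [-0.001, -0.972, -0.233], [-1.0, 0.002, -0.003]]
0.92 [243.  19.] 3714 [ 0.5691 -0.202   0.0107] zt 0.0167 all [ 0.581  -0.1982] 0.0302 top [ 0.5773 -0.1992] 0.0195
0.65 [257. 245.] 9665 [ 0.4621 -0.2337  0.0599] zt 0.0616 all [ 0.4399 -0.2363] 0.048 top [ 0.4577 -0.2347] 0.0222
finger -1 xmax 0.0084 y [-0.0729 -0.001 ]
finger 1 xmax 0.0061 y [0.0014 0.0728]
```

View pics/w6.png

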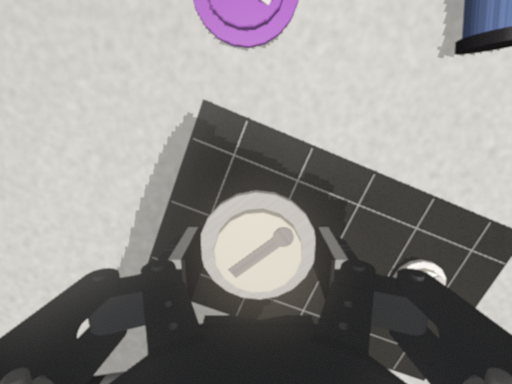

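Held and centred. Carrying it towards the mould, stopping short to measure the plate.

carry_out(increments=[{"delta_pos":[-20,0,0],"hand":0.5,"yaw":0},{"delta_pos":[-45,-20,-5],"hand":0.5,"yaw":0},{"delta_pos":[-65,-45,-11],"hand":0.5,"yaw":0},{"delta_pos":[-75,-75,-19],"hand":0.5,"yaw":0},{"delta_pos":[-75,-105,-27],"hand":0.5,"yaw":0},{"delta_pos":[-75,-135,-34],"hand":0.5,"yaw":0},{"delta_pos":[-75,-160,-41],"hand":0.5,"yaw":0},{"delta_pos":[-75,-178,-45],"hand":0.5,"yaw":0},{"delta_pos":[-75,-189,-48],"hand":0.5,"yaw":0},{"delta_pos":[-75,-189,-48],"hand":0.5,"yaw":0},{"delta_pos":[-75,-189,-48],"hand":0.5,"yaw":0},{"delta_pos":[-75,-189,-48],"hand":0.5,"yaw":0}])

```text
t: 6.72
eef_pos: [0.4593, -0.0403, 0.0812]
orientation: [-0.024, 1.57, -2.931]
ft_force: [0.7, -0.5, -1.0]
width: 0.0577
```

```bash
python3 m2.py press_plate w7; cat > ring.py <<'E'
from h import *
import sys
z=np.load(sys.argv[1]+'.npz'); W=z['W']; g=cv2.cvtColor(z['im'],cv2.COLOR_RGB2GRAY)
c0=np.array([.461,.043]); r=np.linalg.norm(W[...,:2]-c0,axis=-1)
# fit outer ring edge (height step 0.044) and plate edge
from scipy.optimize import least_squares
def fit(k,r0):
    e=k&~cv2.erode(k.astype(np.uint8),np.ones((3,3))).astype(bool)
    P=W[e][:,:2]
    f=least_squares(lambda p:np.hypot(P[:,0]-p[0],P[:,1]-p[1])-p[2],[*c0,r0],loss='soft_l1',f_scale=.001)
    return f.x.round(4),len(P)
k=(r<.07)&(W[...,2]>.038)&(W[...,2]<.056)
print('ring outer',fit(k,.052), 'z ring',np.median(W[k&(r>.04)&(r<.05)][:,2]).round(4),'z plate',np.median(W[k&(r<.03)][:,2]).round(4))
k=(r<.043)&(W[...,2]>.0485-.0)&(W[...,2]<.056)
print('plate hi',fit(k,.0355))
E
python3 ring.py w7
```

```text
t 6.7167 tcp [ 0.4593 -0.0403  0.0812] w 0.0577 F [ 0.7 -0.5 -1. ]
[[-0.001, 0.233, -0.972], [-0.0, -0.972, -0.233], [-1.0, -0.0, 0.001]]
0.67 [154. 172.] 6770 [0.4638 0.0427 0.0478] zt 0.0488 all [0.4608 0.0439] 0.0369 top [0.4616 0.0431] 0.0359
finger -1 xmax -0.0449 y [-0.0399 -0.0006]
finger 1 xmax -0.0448 y [0.0009 0.0394]
ring outer (array([0.4575, 0.048 , 0.0438]), 1267) z ring 0.0448 z plate 0.0478
plate hi (array([0.464 , 0.044 , 0.0239]), 845)
```

View pics/w7.png

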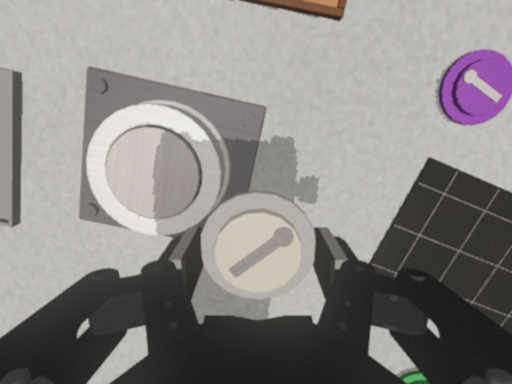

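The plate shows at (152,172) in the wrist picture, which puts its centre at (0.4615, 0.043) with its top near 0.047.

carry_out(increments=[{"delta_pos":[0,-25,-7],"hand":0.5,"yaw":0},{"delta_pos":[0,-50,-14],"hand":0.5,"yaw":0},{"delta_pos":[0,-70,-19],"hand":0.5,"yaw":0},{"delta_pos":[0,-80,-22],"hand":0.5,"yaw":0},{"delta_pos":[20,-80,-22],"hand":0.5,"yaw":0},{"delta_pos":[40,-80,-22],"hand":0.5,"yaw":0},{"delta_pos":[52,-80,-22],"hand":0.5,"yaw":0},{"delta_pos":[60,-80,-22],"hand":0.5,"yaw":0},{"delta_pos":[60,-80,-22],"hand":0.5,"yaw":0},{"delta_pos":[60,-80,-22],"hand":0.5,"yaw":0}])

```text
t: 7.65
eef_pos: [0.4623, 0.0429, 0.0216]
orientation: [-0.084, 1.57, -2.99]
ft_force: [-0.3, 0.1, -0.4]
width: 0.0581
```

```bash
python3 m2.py mould w8
```

```text
t 7.65 tcp [0.4623 0.0429 0.0216] w 0.0581 F [-0.3  0.1 -0.4]
[[-0.001, 0.233, -0.972], [-0.0, -0.972, -0.233], [-1.0, -0.0, 0.001]]
0.95 [253. 169.] 25236 [0.4965 0.0548 0.0123] zt 0.0476 all [0.4636 0.0434] 0.0983 top [0.4618 0.0433] 0.0519
finger -1 xmax 0.0114 y [-0.0727 -0.0006]
finger 1 xmax 0.0114 y [0.0009 0.0725]
```

View pics/w8.png

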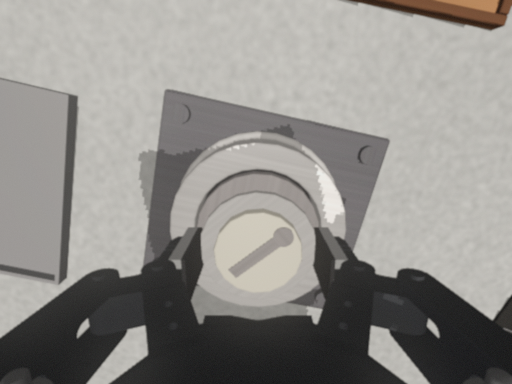

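carry_out(increments=[{"delta_pos":[4,0,0],"hand":0.5,"yaw":0},{"delta_pos":[7,0,0],"hand":0.5,"yaw":0},{"delta_pos":[9,0,0],"hand":0.5,"yaw":0},{"delta_pos":[10,0,0],"hand":0.5,"yaw":0},{"delta_pos":[10,0,0],"hand":0.5,"yaw":0}])

```text
t: 8.17
eef_pos: [0.4621, 0.0434, 0.0114]
orientation: [-0.334, 1.57, 3.044]
ft_force: [-0.9, 0.3, -0.8]
width: 0.0577
```

carry_out(increments=[{"delta_pos":[0,0,0],"hand":0.72,"yaw":0},{"delta_pos":[0,0,0],"hand":0.8,"yaw":0},{"delta_pos":[0,0,0],"hand":0.85,"yaw":0},{"delta_pos":[0,0,0],"hand":0.85,"yaw":0},{"delta_pos":[-10,0,0],"hand":0.85,"yaw":0},{"delta_pos":[-30,0,0],"hand":0.85,"yaw":0},{"delta_pos":[-60,0,0],"hand":0.85,"yaw":0},{"delta_pos":[-90,0,0],"hand":0.85,"yaw":0},{"delta_pos":[-120,0,0],"hand":0.85,"yaw":0},{"delta_pos":[-135,0,0],"hand":0.85,"yaw":0},{"delta_pos":[-135,0,0],"hand":0.85,"yaw":0}])

```text
t: 9.08
eef_pos: [0.4641, 0.0437, 0.1507]
orientation: [2.993, 1.565, 0.087]
ft_force: [0.6, -1.1, -0.1]
width: 0.0728
```

```bash
python3 m2.py badge w9; python3 - <<'E'
from h import *
z=np.load('w9.npz'); T=z['T']; W=z['W']
for q in ['mould','pusher','pusher_small']:
  for r in spotter.outline_of(q,'wrist')[:3]:
    k=r['pixels']; P=W[k]; zt=np.percentile(P[:,2],95)
    if q=='mould': P=P[(P[:,2]>.042)&(P[:,2]<.049)]
    else: P=P[P[:,2]>zt-.006]
    c,a=cv2.minEnclosingCircle(P[:,:2].astype(np.float32)); print(q,round(r['confidence'],2),r['point'],zt.round(4),np.round(c,4),round(a,4))
r=np.linalg.norm(W[...,:2]-[.4617,.0433],axis=-1)
k=(r<.034)&(W[...,2]>.052); 
P=W[k]; print('badge all',[np.round(x,4) for x in cv2.minEnclosingCircle(P[:,:2].astype(np.float32))]); 
k=(r<.018)&(W[...,2]>.055); A=np.c_[W[k][:,:2]-[.4617,.0433],np.ones(k.sum())]; print('plane',np.linalg.lstsq(A,W[k][:,2],rcond=None)[0].round(4))
E
```

```text
t 9.0833 tcp [0.4641 0.0437 0.1507] w 0.0728 F [ 0.6 -1.1 -0.1]
[[0.006, 0.233, -0.972], [0.001, -0.972, -0.233], [-1.0, 0.001, -0.006]]
0.97 [258. 186.] 2753 [0.4641 0.0441 0.0619] zt 0.0638 all [0.4602 0.0436] 0.0316 top [0.462  0.0439] 0.022
0.67 [491. 122.] 2014 [ 0.5821 -0.1871  0.0145] zt 0.0171 all [ 0.5853 -0.1961] 0.0302 top [ 0.5855 -0.1959] 0.0223
0.65 [429. 368.] 150 [ 0.2507 -0.2529  0.0096] zt 0.0153 all [ 0.3481 -0.142 ] 0.1735 top [ 0.3569 -0.1377] 0.1645
finger -1 xmax -0.0439 y [-0.0493 -0.0364]
finger 1 xmax -0.0442 y [0.0357 0.0487]
mould 0.79 [257.8, 159.3] 0.0476 [0.4618 0.0431] 0.052
pusher 0.8 [490.7, 9.8] 0.0176 [ 0.6031 -0.0517] 0.1346
pusher_small 0.5 [70.3, 147.8] 0.0103 [0.4497 0.196 ] 0.1573
pusher_small 0.25 [314.8, 21.5] 0.0113 [0.6333 0.0493] 0.1235
badge all [array([0.4659, 0.0437]), np.float64(0.0335)]
plane [10.0737  2.4636  0.1313]
```

View pics/w9.png

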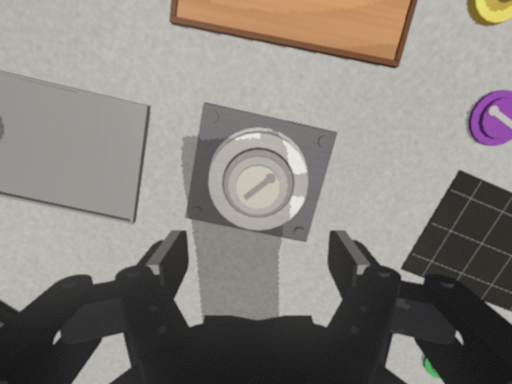

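Badge sits centred on the plate (badge (0.462,0.044), ring (0.4618,0.0431)). Next the large pusher.

carry_out(increments=[{"delta_pos":[-15,-1,-15],"hand":1.0,"yaw":0},{"delta_pos":[-35,-3,-45],"hand":1.0,"yaw":0},{"delta_pos":[-45,-5,-78],"hand":1.0,"yaw":0},{"delta_pos":[-45,-7,-110],"hand":1.0,"yaw":0},{"delta_pos":[-45,-9,-140],"hand":1.0,"yaw":0},{"delta_pos":[-45,-11,-170],"hand":1.0,"yaw":0},{"delta_pos":[-45,-13,-195],"hand":1.0,"yaw":0},{"delta_pos":[-45,-14,-207],"hand":1.0,"yaw":0},{"delta_pos":[-45,-14,-207],"hand":1.0,"yaw":0},{"delta_pos":[-45,-14,-207],"hand":1.0,"yaw":0}])

```text
t: 10.17
eef_pos: [0.6597, 0.1056, 0.1898]
orientation: [-0.226, 1.568, -3.131]
ft_force: [-1.5, -0.2, -0.2]
width: 0.0856
```

```bash
cat > m3.py <<'E'
from h import *
import sys
name=sys.argv[1]
s,T=pose(); im,d,m,E=cam('wrist'); W=cloud(d,m,E); save(name,im); np.savez(name+'.npz',im=im,d=d,E=E,T=T,W=W)
print('t',s['t'],'tcp',s['eef_pos'].round(4),'w',round(s['width'],4),'F',s['ft_force'].round(1),'q',s['joint_pos'].round(2)); print(T[:3,:3].round(3).tolist())
Pt=(W-T[:3,3])@T[:3,:3]; out=np.abs(Pt[...,1])>-1
for q in ['pusher']:
  for r in spotter.outline_of(q,'wrist')[:4]:
    k=r['pixels']&(d>0)&(Pt[...,0]>-.03); P=W[k]
    if len(P)<20: continue
    zt=np.percentile(P[:,2],97)
    print(q,round(r['confidence'],2),np.round(r['point']),k.sum(),'zt',zt.round(4))
    for lo,hi in [(zt-.005,zt+.005),(.04,zt-.008),(.012,.024)]:
        Q=P[(P[:,2]>lo)&(P[:,2]<hi)]
        if len(Q)>8: c,a=cv2.minEnclosingCircle(Q[:,:2].astype(np.float32)); print('  z',round(lo,3),round(hi,3),len(Q),np.round(c,4),round(a,4))
E
python3 m3.py w10
```

```text
t 10.1667 tcp [0.6597 0.1056 0.1898] w 0.0856 F [-1.5 -0.2 -0.2] q [ 0.    0.45 -0.35  1.61  0.16  1.12 -1.72]
[[-0.003, 0.234, -0.972], [-0.0, -0.972, -0.234], [-1.0, -0.001, 0.003]]
pusher 0.89 [260. 153.] 1503 zt 0.1065
  z 0.101 0.111 550 [0.676  0.1075] 0.0131
  z 0.04 0.098 207 [0.6763 0.1077] 0.0154
  z 0.012 0.024 619 [0.6756 0.1075] 0.0258
pusher 0.87 [467. 192.] 2634 zt 0.0996
  z 0.095 0.105 347 [ 0.6948 -0.1411] 0.0131
  z 0.04 0.092 1037 [ 0.6956 -0.1438] 0.0155
  z 0.012 0.024 842 [ 0.6958 -0.1445] 0.0259
pusher 0.59 [ 45. 266.] 1249 zt 0.0147
  z 0.01 0.02 1184 [0.4492 0.3633] 0.0309
  z 0.012 0.024 998 [0.4488 0.3628] 0.0306
```

View pics/w10.png

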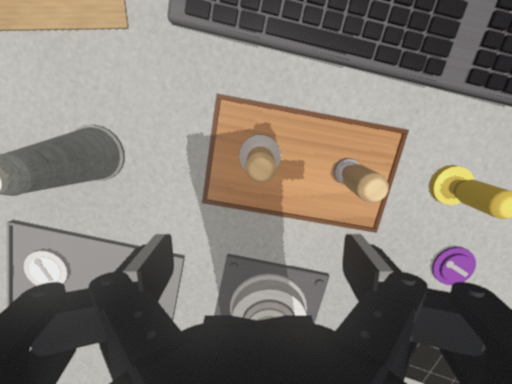

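Pusher upright at (0.676,0.1075), seen at (260,155). Its foot measures 51.6 mm across, so it is the large one. Descending.

carry_out(increments=[{"delta_pos":[20,2,-16],"hand":1.0,"yaw":0},{"delta_pos":[50,2,-16],"hand":1.0,"yaw":0},{"delta_pos":[75,2,-16],"hand":1.0,"yaw":0},{"delta_pos":[90,2,-16],"hand":1.0,"yaw":0},{"delta_pos":[100,2,-16],"hand":1.0,"yaw":0},{"delta_pos":[100,2,-16],"hand":1.0,"yaw":0}])

```text
t: 10.77
eef_pos: [0.6747, 0.1065, 0.0897]
orientation: [-0.005, 1.568, -2.91]
ft_force: [-0.7, 0.2, 0.5]
width: 0.0854
```

```bash
python3 m3.py w11
```

```text
t 10.7667 tcp [0.6747 0.1065 0.0897] w 0.0854 F [-0.7  0.2  0.5] q [-0.02  0.56 -0.33  1.66  0.21  0.96 -1.75]
[[-0.003, 0.233, -0.972], [-0.001, -0.972, -0.233], [-1.0, -0.0, 0.003]]
pusher 0.91 [258. 196.] 3664 zt 0.1064
  z 0.101 0.111 1224 [0.6758 0.1075] 0.0134
  z 0.04 0.098 820 [0.6759 0.1076] 0.0155
  z 0.012 0.024 1313 [0.6757 0.1075] 0.0261
pusher 0.76 [498. 223.] 1214 zt 0.0171
  z 0.012 0.022 777 [ 0.6927 -0.1386] 0.0246
  z 0.012 0.024 782 [ 0.6927 -0.1386] 0.0246
pusher 0.61 [ 81. 363.] 1980 zt 0.0098
  z 0.005 0.015 186 [0.4539 0.291 ] 0.0773
```

View pics/w11.png

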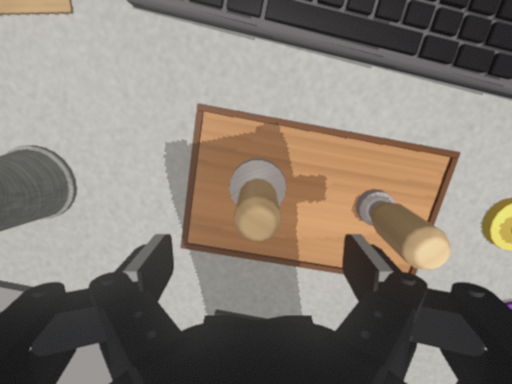

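carry_out(increments=[{"delta_pos":[15,-1,-1],"hand":1.0,"yaw":0},{"delta_pos":[32,-1,-1],"hand":1.0,"yaw":0},{"delta_pos":[48,-1,-1],"hand":1.0,"yaw":0},{"delta_pos":[60,-1,-1],"hand":1.0,"yaw":0},{"delta_pos":[68,-1,-1],"hand":1.0,"yaw":0},{"delta_pos":[72,-1,-1],"hand":1.0,"yaw":0},{"delta_pos":[72,-1,-1],"hand":1.0,"yaw":0}])

```text
t: 11.45
eef_pos: [0.6769, 0.1084, 0.0192]
orientation: [-0.244, 1.57, 3.134]
ft_force: [-0.3, -0.2, 1.2]
width: 0.0856
```

```bash
python3 m3.py w12; python3 - <<'E'
from h import *
im,d,m,E=cam('side'); save('side4c',cv2.resize(im[80:240,130:270],None,fx=3.7,fy=3.7,interpolation=2))
E
```

```text
t 11.45 tcp [0.6769 0.1084 0.0192] w 0.0856 F [-0.3 -0.2  1.2] q [-0.03  0.65 -0.31  1.69  0.25  0.84 -1.78]
[[-0.0, 0.234, -0.972], [0.0, -0.972, -0.234], [-1.0, -0.0, 0.0]]
pusher 0.62 [260. 248.] 2910 zt 0.0456
  z 0.041 0.051 96 [0.6791 0.1093] 0.0149
  z 0.012 0.024 2564 [0.676  0.1076] 0.0259
```

View pics/w12.png

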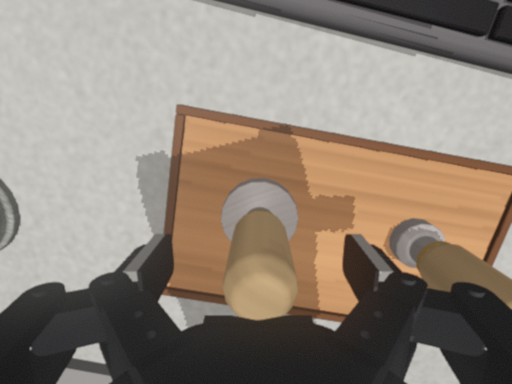

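View pics/side4c.png

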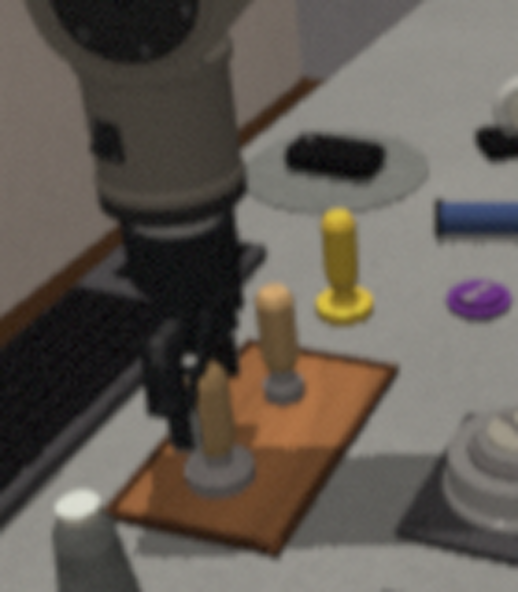

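carry_out(increments=[{"delta_pos":[0,0,1],"hand":0.8,"yaw":0},{"delta_pos":[0,0,1],"hand":0.6,"yaw":0},{"delta_pos":[0,0,1],"hand":0.45,"yaw":0},{"delta_pos":[0,0,1],"hand":0.35,"yaw":0},{"delta_pos":[0,0,1],"hand":0.2,"yaw":0},{"delta_pos":[0,0,1],"hand":0.1,"yaw":0},{"delta_pos":[0,0,1],"hand":0.1,"yaw":0},{"delta_pos":[0,0,1],"hand":0.1,"yaw":0}], grip_force=90)

```text
t: 12.27
eef_pos: [0.6763, 0.1079, 0.02]
orientation: [2.691, 1.57, -0.215]
ft_force: [-0.9, -0.6, 5.4]
width: 0.0295
```

```bash
python3 m3.py w13; python3 - <<'E'
from h import *
im,d,m,E=cam('side'); save('side5c',cv2.resize(im[80:240,130:270],None,fx=3.7,fy=3.7,interpolation=2))
E
```

```text
t 12.2667 tcp [0.6763 0.1079 0.02  ] w 0.0295 F [-0.9 -0.6  5.4] q [-0.03  0.64 -0.31  1.69  0.25  0.84 -1.78]
[[0.0, 0.233, -0.972], [-0.0, -0.972, -0.233], [-1.0, 0.0, -0.0]]
pusher 0.78 [258. 248.] 2546 zt 0.0473
  z 0.042 0.052 115 [0.6792 0.1092] 0.0149
  z 0.012 0.024 2317 [0.6763 0.1079] 0.0257
```

View pics/w13.png

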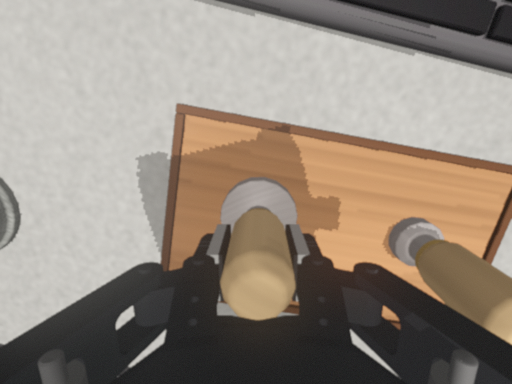

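View pics/side5c.png

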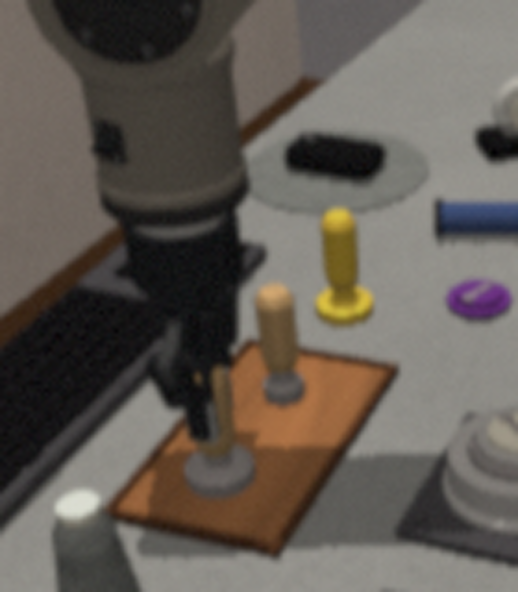

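carry_out(increments=[{"delta_pos":[-5,0,0],"hand":0.1,"yaw":0},{"delta_pos":[-15,0,0],"hand":0.1,"yaw":0},{"delta_pos":[-35,0,0],"hand":0.1,"yaw":0},{"delta_pos":[-55,1,5],"hand":0.1,"yaw":0},{"delta_pos":[-75,2,15],"hand":0.1,"yaw":0},{"delta_pos":[-90,3,40],"hand":0.1,"yaw":0},{"delta_pos":[-95,4,65],"hand":0.1,"yaw":0},{"delta_pos":[-95,5,90],"hand":0.1,"yaw":0},{"delta_pos":[-95,7,110],"hand":0.1,"yaw":0},{"delta_pos":[-95,7,115],"hand":0.1,"yaw":0},{"delta_pos":[-95,7,115],"hand":0.1,"yaw":0},{"delta_pos":[-95,7,115],"hand":0.1,"yaw":0}])

```text
t: 13.42
eef_pos: [0.5666, 0.0747, 0.1153]
orientation: [3.125, 1.569, 0.219]
ft_force: [-0.4, 0.0, -3.0]
width: 0.0295
```

```bash
python3 m3.py w14; python3 - <<'E'
from h import *
im,d,m,E=cam('side'); save('side6c',cv2.resize(im[40:240,170:330],None,fx=3,fy=3,interpolation=2))
E
```

```text
t 13.4167 tcp [0.5666 0.0747 0.1153] w 0.0295 F [-0.4  0.  -3. ] q [ 0.05  0.37 -0.36  1.9   0.16  0.9  -1.73]
[[0.001, 0.234, -0.972], [0.0, -0.972, -0.234], [-1.0, 0.0, -0.001]]
pusher 0.94 [499. 106.] 1384 zt 0.0177
  z 0.013 0.023 918 [ 0.6936 -0.1408] 0.0243
  z 0.012 0.024 991 [ 0.6936 -0.1403] 0.0244
pusher 0.67 [256. 248.] 2592 zt 0.1426
  z 0.138 0.148 114 [0.5696 0.076 ] 0.0149
  z 0.04 0.135 2467 [0.5669 0.0746] 0.0257
pusher 0.5 [300.  75.] 34856 zt 0.0113
  z 0.006 0.016 28770 [0.6706 0.0504] 0.1368
  z 0.012 0.024 222 [0.6724 0.0502] 0.1351
```

View pics/w14.png

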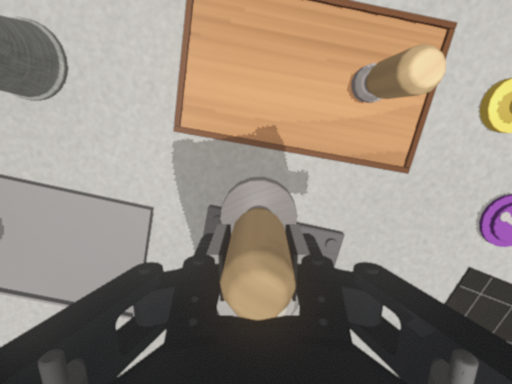

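View pics/side6c.png

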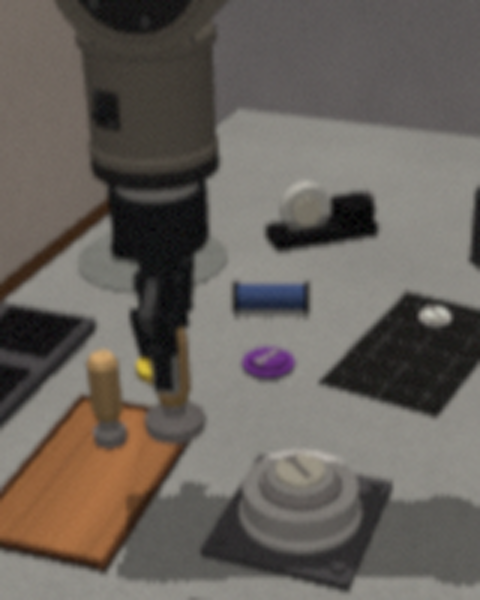

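carry_out(increments=[{"delta_pos":[0,2,20],"hand":0.1,"yaw":0},{"delta_pos":[0,3,50],"hand":0.1,"yaw":0},{"delta_pos":[0,4,75],"hand":0.1,"yaw":0},{"delta_pos":[0,5,95],"hand":0.1,"yaw":0},{"delta_pos":[0,6,105],"hand":0.1,"yaw":0},{"delta_pos":[0,6,109],"hand":0.1,"yaw":0},{"delta_pos":[0,6,109],"hand":0.1,"yaw":0},{"delta_pos":[0,6,109],"hand":0.1,"yaw":0}])

```text
t: 14.23
eef_pos: [0.4625, 0.0436, 0.1148]
orientation: [-2.848, 1.57, 0.53]
ft_force: [1.0, 0.5, -3.8]
width: 0.0291
```

```bash
python3 m3.py w15; python3 - <<'E'
from h import *
z=np.load('w15.npz'); W=z['W']
for r in spotter.outline_of('mould','wrist')[:1]:
    P=W[r['pixels']]; P=P[(P[:,2]>.042)&(P[:,2]<.049)]; print('ring',[np.round(x,4) for x in cv2.minEnclosingCircle(P[:,:2].astype(np.float32))])
s,T=pose(); im,d,m,E=cam('side'); save('side7c',cv2.resize(im[90:250,210:340],None,fx=3.7,fy=3.7,interpolation=2))
E
```

```text
t 14.2333 tcp [0.4625 0.0436 0.1148] w 0.0291 F [ 1.   0.5 -3.8] q [ 0.11  0.21 -0.39  2.13  0.11  0.82 -1.67]
[[0.001, 0.234, -0.972], [0.001, -0.972, -0.234], [-1.0, -0.0, -0.001]]
pusher 0.91 [257. 247.] 2570 zt 0.1422
  z 0.137 0.147 114 [0.4657 0.045 ] 0.0149
  z 0.04 0.134 2454 [0.4606 0.0365] 0.0329
pusher 0.63 [508.   2.] 49 zt 0.0081
  z 0.003 0.013 35 [ 0.671  -0.1358] 0.0047
ring [array([0.4617, 0.0432]), np.float64(0.0519)]
```

View pics/w15.png

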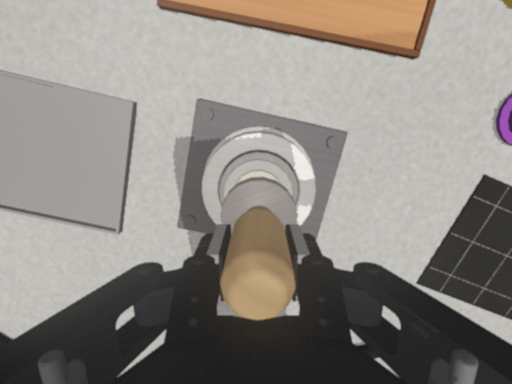

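View pics/side7c.png

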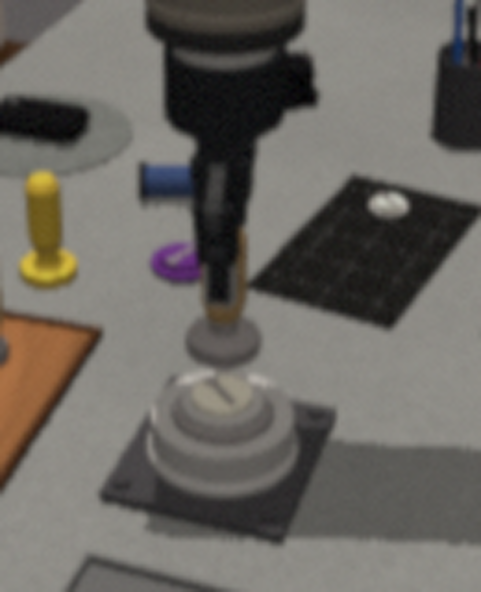

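carry_out(increments=[{"delta_pos":[15,0,1],"hand":0.1,"yaw":0},{"delta_pos":[28,0,1],"hand":0.1,"yaw":0},{"delta_pos":[34,0,1],"hand":0.1,"yaw":0},{"delta_pos":[38,0,1],"hand":0.1,"yaw":0},{"delta_pos":[40,0,1],"hand":0.1,"yaw":0},{"delta_pos":[42,0,1],"hand":0.1,"yaw":0},{"delta_pos":[42,0,1],"hand":0.1,"yaw":0}])

```text
t: 15.02
eef_pos: [0.4604, 0.0431, 0.0727]
orientation: [-2.142, 1.571, 1.236]
ft_force: [-1.7, 0.3, -0.4]
width: 0.0292
```

```bash
python3 - <<'E'
from h import *
s,T=pose(); print(s['eef_pos'].round(4),s['ft_force'].round(1),s['ft_torque'].round(2),s['t'])
E
```

```text
[0.4604 0.0431 0.0727] [-1.7  0.3 -0.4] [0.35 0.61 0.  ] 15.0167
```

carry_out(increments=[{"delta_pos":[-5,0,0],"hand":0.1,"yaw":0},{"delta_pos":[-5,0,-1],"hand":0.1,"yaw":0},{"delta_pos":[-5,0,-1],"hand":0.1,"yaw":0},{"delta_pos":[-5,0,-1],"hand":0.1,"yaw":0}])

```text
t: 15.35
eef_pos: [0.4616, 0.0431, 0.0779]
orientation: [2.89, 1.57, -0.016]
ft_force: [0.3, 0.2, -3.4]
width: 0.0292
```

```bash
python3 m3.py w16; python3 - <<'E'
from h import *
im,d,m,E=cam('side'); save('side8c',cv2.resize(im[90:250,210:340],None,fx=3.7,fy=3.7,interpolation=2))
E
```

```text
t 15.35 tcp [0.4616 0.0431 0.0779] w 0.0292 F [ 0.3  0.2 -3.4] q [ 0.1   0.26 -0.38  2.16  0.14  0.74 -1.71]
[[0.001, 0.233, -0.972], [-0.0, -0.972, -0.233], [-1.0, 0.0, -0.001]]
pusher 0.72 [262. 169.] 1324 zt 0.0542
  z 0.049 0.059 58 [0.4625 0.0435] 0.0341
  z 0.04 0.046 96 [0.4605 0.0429] 0.0368
  z 0.012 0.024 14 [0.4848 0.0354] 0.0242
```

View pics/w16.png

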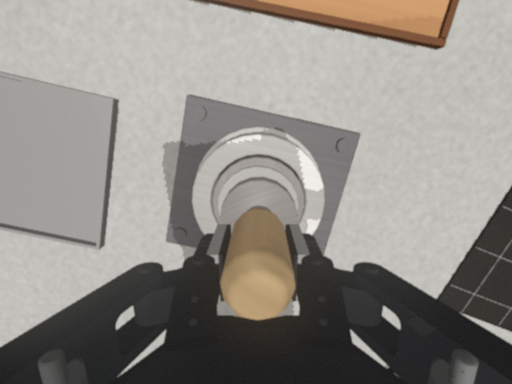

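View pics/side8c.png

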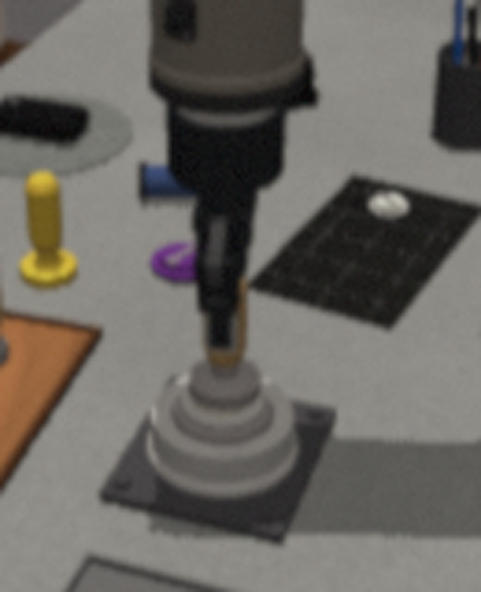

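Centred. Pressing.

carry_out(increments=[{"delta_pos":[4,0,0],"hand":0.1,"yaw":0},{"delta_pos":[7,0,0],"hand":0.1,"yaw":0},{"delta_pos":[10,0,0],"hand":0.1,"yaw":0},{"delta_pos":[13,0,0],"hand":0.1,"yaw":0},{"delta_pos":[16,0,0],"hand":0.1,"yaw":0},{"delta_pos":[18,0,0],"hand":0.1,"yaw":0},{"delta_pos":[18,0,0],"hand":0.1,"yaw":0}])

```text
t: 16.08
eef_pos: [0.4615, 0.0432, 0.0593]
orientation: [-2.807, 1.571, 0.57]
ft_force: [0.9, -0.7, 5.6]
width: 0.0295
```

```bash
python3 - <<'E'
from h import *
s,T=pose(); print(s['eef_pos'].round(4),s['ft_force'].round(1),s['ft_torque'].round(2),s['t'],T[:3,0].round(4))
E
```

```text
[0.4615 0.0432 0.0593] [ 0.9 -0.7  5.6] [ 0.02 -0.17 -0.05] 16.0833 [ 2.e-04  2.e-04 -1.e+00]
```

carry_out(increments=[{"delta_pos":[1.5,0,0],"hand":0.1,"yaw":0},{"delta_pos":[3,0,0],"hand":0.1,"yaw":0},{"delta_pos":[4,0,0],"hand":0.1,"yaw":0},{"delta_pos":[4,0,0],"hand":0.1,"yaw":0}])

```text
t: 16.42
eef_pos: [0.4616, 0.0432, 0.0555]
orientation: [3.117, 1.57, 0.211]
ft_force: [-0.2, -0.8, 5.0]
width: 0.0296
```

carry_out(increments=[{"delta_pos":[1,0,0],"hand":0.1,"yaw":0},{"delta_pos":[2,0,0],"hand":0.1,"yaw":0},{"delta_pos":[2,0,0],"hand":0.1,"yaw":0}])

```text
t: 16.67
eef_pos: [0.4622, 0.0434, 0.0543]
orientation: [2.937, 1.569, 0.031]
ft_force: [-4.1, -0.3, 22.2]
width: 0.0294
```

```bash
python3 - <<'E'
from h import *
s,T=pose(); print(s['eef_pos'].round(4),s['ft_force'].round(1),s['ft_torque'].round(2),s['t'],T[:3,0].round(4))
im,d,m,E=cam('side'); save('side9c',cv2.resize(im[110:250,210:340],None,fx=4.2,fy=4.2,interpolation=2))
im,d,m,E=cam('wrist'); save('w17',im)
E
```

```text
[0.4622 0.0434 0.0543] [-4.1 -0.3 22.2] [-0.16  1.16  0.05] 16.6667 [ 0.0015  0.     -1.    ]
```

View pics/side9c.png

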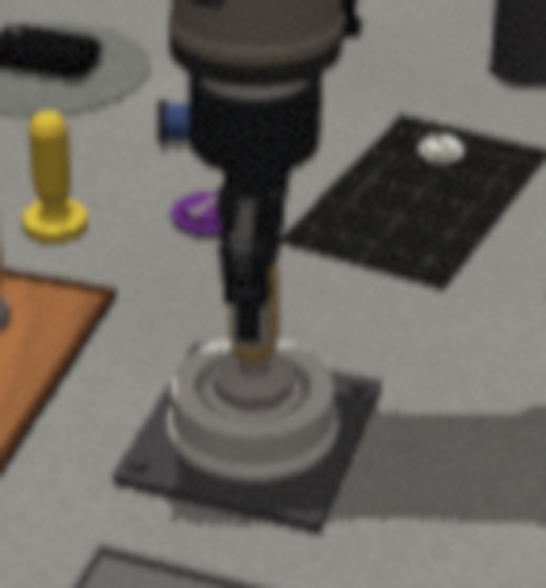

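View pics/w17.png

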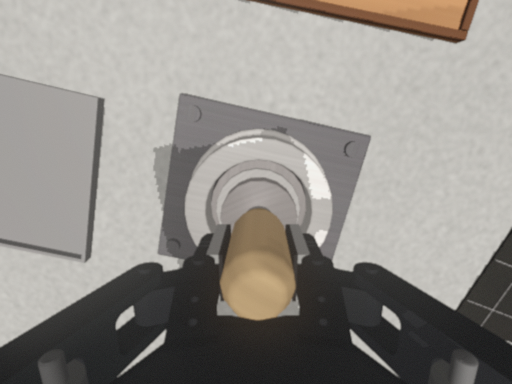

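carry_out(increments=[{"delta_pos":[0.5,0,0],"hand":0.1,"yaw":0},{"delta_pos":[0.5,0,0],"hand":0.1,"yaw":0},{"delta_pos":[0.5,0,0],"hand":0.1,"yaw":0},{"delta_pos":[0.5,0,0],"hand":0.1,"yaw":0},{"delta_pos":[0.5,0,0],"hand":0.1,"yaw":0},{"delta_pos":[0.5,0,0],"hand":0.1,"yaw":0},{"delta_pos":[0.5,0,0],"hand":0.1,"yaw":0},{"delta_pos":[0.5,0,0],"hand":0.1,"yaw":0}])

```text
t: 17.43
eef_pos: [0.4622, 0.0434, 0.0542]
orientation: [2.888, 1.569, -0.018]
ft_force: [-5.8, -0.9, 29.3]
width: 0.0293
```

```bash
python3 - <<'E'
from h import *
s,T=pose(); print(s['eef_pos'].round(4),s['ft_force'].round(1),s['ft_torque'].round(2),s['t'],T[:3,0].round(4))
E
```

```text
[0.4622 0.0434 0.0542] [-5.8 -0.9 29.3] [-0.14  1.43  0.04] 17.4333 [ 0.0018 -0.     -1.    ]
```

Bottomed: the position stays put while the force rises to about 33 N net, held for more than half a second. Lifting and heading back to the board.

carry_out(increments=[{"delta_pos":[-2,0,0],"hand":0.1,"yaw":0},{"delta_pos":[-7,0,0],"hand":0.1,"yaw":0},{"delta_pos":[-14,0,0],"hand":0.1,"yaw":0},{"delta_pos":[-22,0,0],"hand":0.1,"yaw":0},{"delta_pos":[-35,0,0],"hand":0.1,"yaw":0},{"delta_pos":[-50,0,0],"hand":0.1,"yaw":0},{"delta_pos":[-62,0,-10],"hand":0.1,"yaw":0},{"delta_pos":[-65,-1,-30],"hand":0.1,"yaw":0},{"delta_pos":[-65,-2,-55],"hand":0.1,"yaw":0},{"delta_pos":[-65,-3,-70],"hand":0.1,"yaw":0},{"delta_pos":[-65,-3,-70],"hand":0.1,"yaw":0},{"delta_pos":[-65,-3,-70],"hand":0.1,"yaw":0}])

```text
t: 18.43
eef_pos: [0.5283, 0.0626, 0.1178]
orientation: [-0.348, 1.569, 3.029]
ft_force: [-0.2, 0.5, -4.0]
width: 0.0294
```

```bash
python3 m3.py w18; python3 - <<'E'
from h import *
im,d,m,E=cam('side'); W=cloud(d,m,E); save('side10c',cv2.resize(im[60:250,190:340],None,fx=3.1,fy=3.1,interpolation=2))
for n in ['side','top']:
    if n=='top': im,d,m,E=cam(n); W=cloud(d,m,E); save('top10c',cv2.resize(im[90:240,190:300],None,fx=4,fy=4,interpolation=2))
    r=np.linalg.norm(W[...,:2]-[.4617,.0433],axis=-1); k=(r<.016)&(W[...,2]<.09)&(d>0)
    k2=(r>.041)&(r<.048)&(W[...,2]<.06)
    print(n,k.sum(),np.median(W[k][:,2]).round(4),'ring',np.median(W[k2][:,2]).round(4))
E
```

```text
t 18.4333 tcp [0.5283 0.0626 0.1178] w 0.0294 F [-0.2  0.5 -4. ] q [ 0.08  0.31 -0.37  1.98  0.14  0.88 -1.71]
[[-0.001, 0.234, -0.972], [0.0, -0.972, -0.234], [-1.0, -0.0, 0.001]]
pusher 0.9 [499.  64.] 1234 zt 0.0166
  z 0.012 0.022 829 [ 0.6912 -0.1375] 0.0245
  z 0.012 0.024 801 [ 0.6912 -0.1375] 0.0245
pusher 0.55 [259. 248.] 2527 zt 0.1448
  z 0.14 0.15 109 [0.5331 0.0638] 0.0142
  z 0.04 0.137 2417 [0.529  0.0628] 0.0253
pusher 0.51 [29. 26.] 2938 zt 0.049
  z 0.044 0.054 275 [0.6186 0.2877] 0.0124
  z 0.04 0.041 48 [0.6188 0.2883] 0.0148
  z 0.012 0.024 711 [0.6189 0.2989] 0.0282
side 68 0.0555 ring 0.0425
top 0 nan ring 0.045
  return _methods._mean(a, axis=axis, dtype=dtype,
  ret = ret.dtype.type(ret / rcount)
```

View pics/side10c.png

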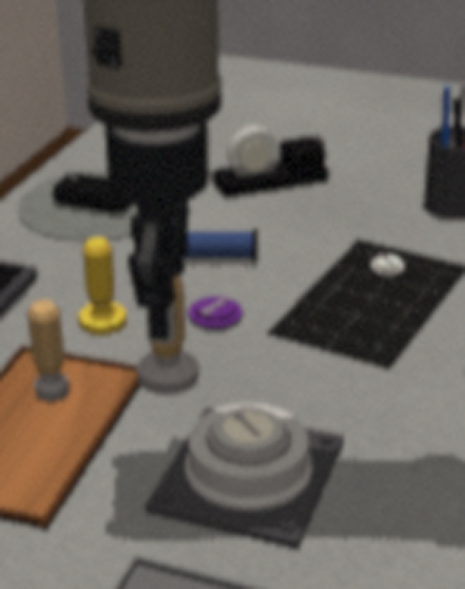

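View pics/w18.png

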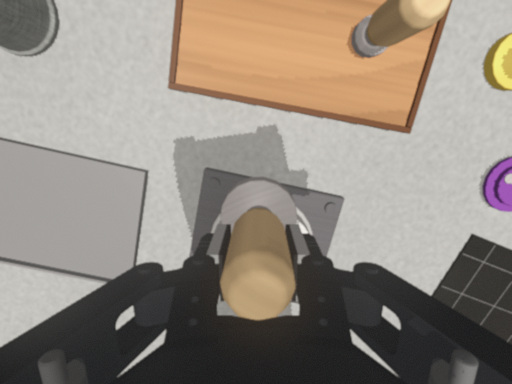

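The back's top now reads 13.0 mm above the ring (57 mm), so it is closed. Taking the pusher back to its spot.

carry_out(increments=[{"delta_pos":[0,-1,-15],"hand":0.1,"yaw":0},{"delta_pos":[0,-3,-45],"hand":0.1,"yaw":0},{"delta_pos":[0,-5,-80],"hand":0.1,"yaw":0},{"delta_pos":[0,-7,-110],"hand":0.1,"yaw":0},{"delta_pos":[0,-9,-138],"hand":0.1,"yaw":0},{"delta_pos":[0,-9,-150],"hand":0.1,"yaw":0},{"delta_pos":[10,-9.5,-154.5],"hand":0.1,"yaw":0},{"delta_pos":[30,-9.5,-154.5],"hand":0.1,"yaw":0},{"delta_pos":[55,-9.5,-154.5],"hand":0.1,"yaw":0},{"delta_pos":[75,-9.5,-154.5],"hand":0.1,"yaw":0},{"delta_pos":[85,-9.5,-154.5],"hand":0.1,"yaw":0},{"delta_pos":[85,-9.5,-154.5],"hand":0.1,"yaw":0}])

```text
t: 19.63
eef_pos: [0.6742, 0.107, 0.0303]
orientation: [-0.025, 1.566, -2.931]
ft_force: [-0.1, -0.2, -2.8]
width: 0.0288
```

```bash
python3 m3.py w19
```

```text
t 19.6333 tcp [0.6742 0.107  0.0303] w 0.0288 F [-0.1 -0.2 -2.8] q [-0.02  0.63 -0.32  1.69  0.24  0.87 -1.78]
[[-0.004, 0.234, -0.972], [-0.001, -0.972, -0.234], [-1.0, -0.0, 0.004]]
pusher 0.81 [259. 249.] 2590 zt 0.0575
  z 0.053 0.063 115 [0.6772 0.1083] 0.0149
  z 0.04 0.05 25 [0.6836 0.1089] 0.0076
  z 0.012 0.024 98 [0.6834 0.1102] 0.0235
```

View pics/w19.png

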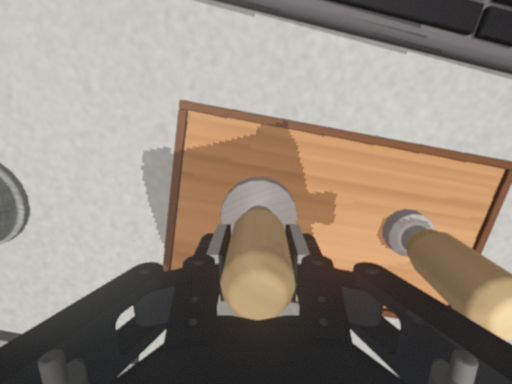

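carry_out(increments=[{"delta_pos":[3,0,0],"hand":0.1,"yaw":0},{"delta_pos":[6,0,0],"hand":0.1,"yaw":0},{"delta_pos":[8,0,0],"hand":0.1,"yaw":0},{"delta_pos":[9,0,0],"hand":0.1,"yaw":0},{"delta_pos":[9,0,0],"hand":0.1,"yaw":0}])

```text
t: 20.15
eef_pos: [0.6766, 0.1078, 0.0241]
orientation: [-2.108, 1.571, 1.269]
ft_force: [0.1, 1.2, -3.5]
width: 0.0293
```

carry_out(increments=[{"delta_pos":[2,0,0],"hand":0.1,"yaw":0},{"delta_pos":[3,0,0],"hand":0.1,"yaw":0},{"delta_pos":[4,0,0],"hand":0.1,"yaw":0},{"delta_pos":[4,0,0],"hand":0.1,"yaw":0}])

```text
t: 20.48
eef_pos: [0.6767, 0.1077, 0.0201]
orientation: [-2.871, 1.571, 0.506]
ft_force: [0.2, -0.4, -3.4]
width: 0.0294
```

carry_out(increments=[{"delta_pos":[1,0,0],"hand":0.1,"yaw":0},{"delta_pos":[1,0,0],"hand":0.1,"yaw":0},{"delta_pos":[1,0,0],"hand":0.1,"yaw":0}])

```text
t: 20.73
eef_pos: [0.677, 0.1078, 0.02]
orientation: [2.944, 1.57, 0.038]
ft_force: [-3.1, -1.5, 8.3]
width: 0.0288
```

Touching the board. Release.

carry_out(increments=[{"delta_pos":[-0.5,0,0],"hand":0.4,"yaw":0},{"delta_pos":[-0.5,0,0],"hand":0.55,"yaw":0},{"delta_pos":[-0.5,0,0],"hand":0.75,"yaw":0},{"delta_pos":[-0.5,0,0],"hand":1.0,"yaw":0},{"delta_pos":[-0.5,0,0],"hand":1.0,"yaw":0},{"delta_pos":[-0.5,0,0],"hand":1.0,"yaw":0},{"delta_pos":[-10,0,0],"hand":1.0,"yaw":0},{"delta_pos":[-30,0,0],"hand":1.0,"yaw":0},{"delta_pos":[-60,0,0],"hand":1.0,"yaw":0},{"delta_pos":[-95,0,0],"hand":1.0,"yaw":0},{"delta_pos":[-120,0,0],"hand":1.0,"yaw":0},{"delta_pos":[-120,0,0],"hand":1.0,"yaw":0}])

```text
t: 21.73
eef_pos: [0.6795, 0.1086, 0.1459]
orientation: [3.115, 1.563, 0.209]
ft_force: [1.4, 0.2, -0.7]
width: 0.0853
```

```bash
python3 m3.py w20
```

```text
t 21.7333 tcp [0.6795 0.1086 0.1459] w 0.0853 F [ 1.4  0.2 -0.7] q [-0.    0.51 -0.35  1.61  0.19  1.05 -1.74]
[[0.008, 0.233, -0.972], [0.002, -0.972, -0.233], [-1.0, 0.0, -0.008]]
pusher 0.94 [481. 217.] 2455 zt 0.0753
  z 0.07 0.08 173 [ 0.6921 -0.1361] 0.0126
  z 0.04 0.067 677 [ 0.6956 -0.1435] 0.0156
  z 0.012 0.024 1077 [ 0.6954 -0.1446] 0.0263
pusher 0.78 [258. 184.] 2189 zt 0.1065
  z 0.101 0.111 725 [0.6769 0.1076] 0.0132
  z 0.04 0.098 433 [0.6767 0.1073] 0.0154
  z 0.012 0.024 842 [0.6771 0.1071] 0.0258
pusher 0.16 [ 53. 186.] 6105 zt 0.1188
  z 0.114 0.124 411 [0.6295 0.3011] 0.0173
  z 0.04 0.111 3778 [0.6288 0.3105] 0.0288
  z 0.012 0.024 469 [0.6287 0.3107] 0.0322
```

View pics/w20.png

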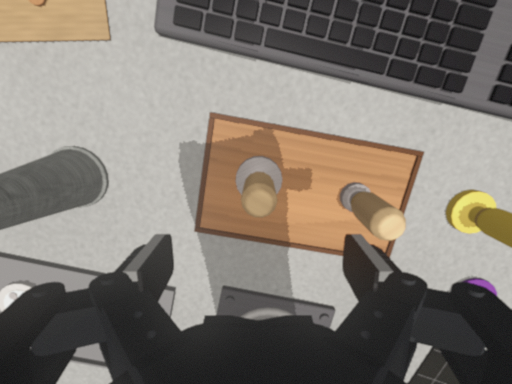

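carry_out(increments=[{"delta_pos":[0,1,20],"hand":0.85,"yaw":0},{"delta_pos":[0,3,50],"hand":0.85,"yaw":0},{"delta_pos":[0,5,85],"hand":0.85,"yaw":0},{"delta_pos":[0,7,120],"hand":0.85,"yaw":0},{"delta_pos":[0,9,155],"hand":0.85,"yaw":0},{"delta_pos":[0,11,185],"hand":0.85,"yaw":0},{"delta_pos":[0,12,208],"hand":0.85,"yaw":0},{"delta_pos":[0,12,220],"hand":0.85,"yaw":0},{"delta_pos":[0,12,224],"hand":0.85,"yaw":0},{"delta_pos":[0,12,224],"hand":0.85,"yaw":0},{"delta_pos":[0,12,224],"hand":0.85,"yaw":0}])

```text
t: 22.75
eef_pos: [0.4626, 0.0441, 0.1391]
orientation: [-2.607, 1.57, 0.771]
ft_force: [0.7, -0.4, -0.1]
width: 0.0726
```

```bash
python3 m2.py badge w21; python3 - <<'E'
from h import *
W=np.load('w21.npz')['W']
r=np.linalg.norm(W[...,:2]-[.4618,.0435],axis=-1); o=(W[...,2]<.08)
for a,b in [(0,.015),(.024,.028),(.0315,.034),(.041,.048)]:
    k=o&(r>a)&(r<b); print(a,b,k.sum(),np.percentile(W[k][:,2],[20,50,80]).round(4))
k=o&(r<.018); A=np.c_[W[k][:,:2]-[.4618,.0435],np.ones(k.sum())]; print(np.linalg.lstsq(A,W[k][:,2],rcond=None)[0].round(4))
im,d,m,E=cam('side'); W=cloud(d,m,E); save('side11c',cv2.resize(im[60:250,190:340],None,fx=3.1,fy=3.1,interpolation=2))
E
```

```text
t 22.75 tcp [0.4626 0.0441 0.1391] w 0.0726 F [ 0.7 -0.4 -0.1]
[[0.0, 0.234, -0.972], [0.0, -0.972, -0.234], [-1.0, -0.0, -0.001]]
0.86 [258. 188.] 2996 [0.4633 0.044  0.0573] zt 0.0587 all [0.4604 0.0442] 0.0318 top [0.4621 0.0435] 0.03
0.65 [496. 119.] 1538 [ 0.5797 -0.1818  0.0113] zt 0.017 all [ 0.5853 -0.1959] 0.0299 top [ 0.5848 -0.1947] 0.0215
0.62 [435. 373.] 92 [ 0.2498 -0.2531  0.0097] zt 0.0109 all [ 0.251  -0.2552] 0.017 top [ 0.251  -0.2552] 0.017
finger -1 xmax -0.0439 y [-0.0493 -0.0364]
finger 1 xmax -0.0438 y [0.0357 0.0488]
0 0.015 771 [0.0573 0.0579 0.0585]
0.024 0.028 710 [0.0563 0.0568 0.0574]
0.0315 0.034 537 [0.0471 0.0478 0.0484]
0.041 0.048 1951 [0.0442 0.0448 0.0454]
[ 0.0058 -0.0017  0.0579]
```

View pics/w21.png

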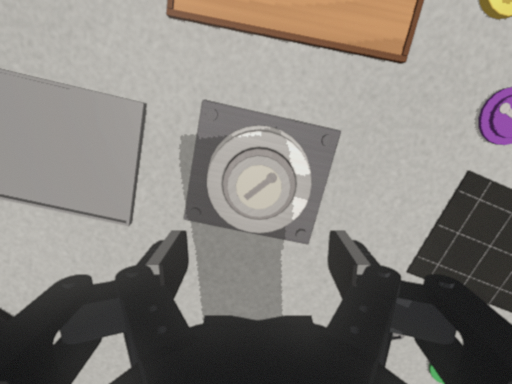

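View pics/side11c.png

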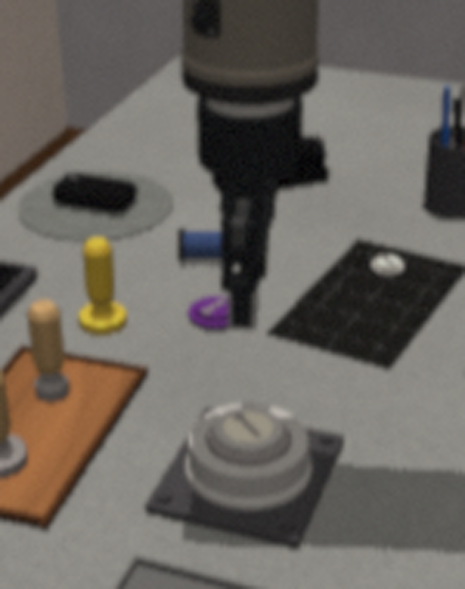

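Closed: the back is 1 mm proud of the shell, level and centred. Fetching the badge.

carry_out(increments=[{"delta_pos":[25,0,1],"hand":0.85,"yaw":0},{"delta_pos":[55,0,1],"hand":0.85,"yaw":0},{"delta_pos":[82,0,1],"hand":0.85,"yaw":0},{"delta_pos":[100,0,1],"hand":0.85,"yaw":0},{"delta_pos":[112,0,1],"hand":0.85,"yaw":0},{"delta_pos":[119,0,1],"hand":0.85,"yaw":0},{"delta_pos":[123,0,1],"hand":0.85,"yaw":0},{"delta_pos":[126,0,1],"hand":0.85,"yaw":0},{"delta_pos":[126,0,1],"hand":0.85,"yaw":0},{"delta_pos":[126,0,1],"hand":0.85,"yaw":0}])

```text
t: 23.73
eef_pos: [0.4611, 0.0436, 0.0136]
orientation: [3.052, 1.57, 0.146]
ft_force: [0.9, 0.0, 1.2]
width: 0.0728
```

```bash
python3 m2.py badge w22
```

```text
t 23.7333 tcp [0.4611 0.0436 0.0136] w 0.0728 F [0.9 0.  1.2]
[[0.001, 0.234, -0.972], [0.0, -0.972, -0.234], [-1.0, 0.0, -0.001]]
0.34 [256. 175.] 30158 [0.4939 0.0513 0.0163] zt 0.0477 all [0.462  0.0426] 0.1022 top [0.4618 0.0432] 0.0518
finger -1 xmax 0.0035 y [-0.0726 -0.0011]
finger 1 xmax 0.0034 y [0.0014 0.073 ]
```

View pics/w22.png

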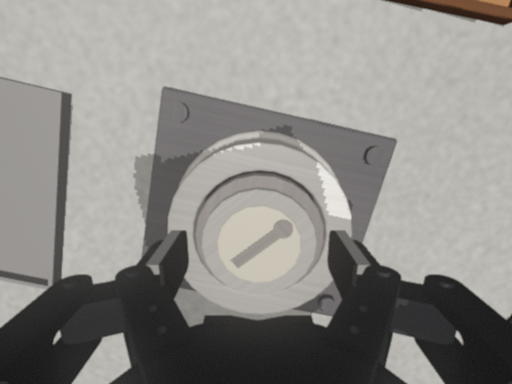

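carry_out(increments=[{"delta_pos":[1,0,-1],"hand":0.78,"yaw":0},{"delta_pos":[1,0,-1],"hand":0.7,"yaw":0},{"delta_pos":[1,0,-1],"hand":0.6,"yaw":0},{"delta_pos":[1,0,-1],"hand":0.5,"yaw":0},{"delta_pos":[1,0,-1],"hand":0.5,"yaw":0},{"delta_pos":[1,0,-1],"hand":0.5,"yaw":0},{"delta_pos":[-3,0,-1],"hand":0.5,"yaw":0},{"delta_pos":[-10,0,-1],"hand":0.5,"yaw":0},{"delta_pos":[-25,0,-1],"hand":0.5,"yaw":0},{"delta_pos":[-45,0,-1],"hand":0.5,"yaw":0},{"delta_pos":[-60,0,-1],"hand":0.5,"yaw":0},{"delta_pos":[-60,0,-1],"hand":0.5,"yaw":0}], grip_force=40)

```text
t: 24.83
eef_pos: [0.4629, 0.0441, 0.076]
orientation: [3.003, 1.567, 0.097]
ft_force: [1.3, 0.2, 0.4]
width: 0.0575
```

```bash
python3 m2.py badge w23;  python3 - <<'E'
from h import *
z=np.load('w23.npz'); W=z['W']; T=z['T']
for r in spotter.outline_of('done_tray','wrist')[:2]:
    P=W[r['pixels']]; print('tray',round(r['confidence'],2),r['point'],P[:,:2].min(0),P[:,:2].max(0))
E
```

```text
t 24.8333 tcp [0.4629 0.0441 0.076 ] w 0.0575 F [1.3 0.2 0.4]
[[0.004, 0.234, -0.972], [0.0, -0.972, -0.234], [-1.0, 0.0, -0.003]]
0.8 [259. 244.] 9554 [0.4648 0.0449 0.1201] zt 0.1215 all [0.4211 0.0378] 0.0719 top [0.4624 0.0446] 0.0302
0.61 [495. 275.] 4604 [ 0.431  -0.1952  0.0039] zt 0.005 all [ 0.4299 -0.133 ] 0.1328 top [ 0.4299 -0.133 ] 0.1328
finger -1 xmax -0.0429 y [-0.0399 -0.0006]
finger 1 xmax -0.0428 y [0.0009 0.0391]
tray 0.73 [56.3, 160.5] [0.36245046 0.05964435] [0.52642484 0.2742888 ]
```

View pics/w23.png

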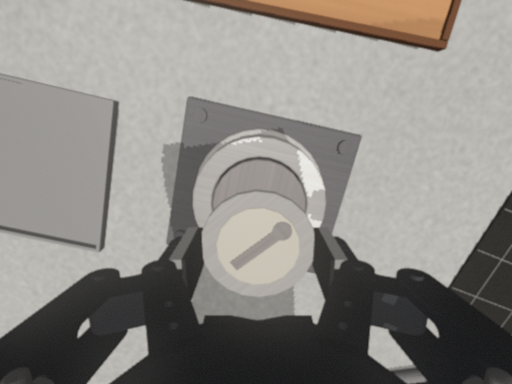

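```bash
python3 - <<'E'
from h import *
for n in ['top0','side0']:
    z=np.load(n+'.npz'); m={k:float(z[k]) for k in ['fx','fy','cx','cy']}; W=cloud(z['d'],m,z['E']); im=z['im'].astype(int)
    reg=(W[...,0]>.3)&(W[...,0]<.56)&(W[...,1]>.14)&(W[...,1]<.45)&(z['d']>0)
    k=reg&(im.sum(-1)<345)&(W[...,2]<.02)
    k=cv2.morphologyEx(k.astype(np.uint8),cv2.MORPH_OPEN,np.ones((5,5))); c=max(cv2.findContours(k,0,2)[0],key=cv2.contourArea)[:,0]
    r=cv2.minAreaRect(W[c[:,1],c[:,0],:2].astype(np.float32)); print(n,np.round(r[0],4),np.round(r[1],4),r[2],'floor',np.median(W[k>0][:,2]).round(4))
E
```

```text
Traceback (most recent call last):
ValueError: max() iterable argument is empty
```

```bash
python3 - <<'E'
from h import *
for n in ['top','side']:
    im,d,m,E=cam(n); W=cloud(d,m,E)
    for r in spotter.outline_of('done_tray',n)[:1]:
        k=r['pixels'].astype(np.uint8); c=max(cv2.findContours(k,0,2)[0],key=cv2.contourArea)[:,0]
        P=W[c[:,1],c[:,0]]; P=P[(P[:,2]<.02)&(P[:,2]>-.01)]
        b=cv2.minAreaRect(P[:,:2].astype(np.float32)); print(n,round(r['confidence'],2),k.sum(),np.round(b[0],4),np.round(b[1],4),b[2]); print(cv2.boxPoints(b).round(3).tolist())
    save(n+'12',im)
E
```

```text
top 0.79 5707 [0.4386 0.2988] [0.1416 0.2431] 0.5779526233673096
[[0.367000013589859, 0.41999998688697815], [0.36899998784065247, 0.1770000010728836], [0.5109999775886536, 0.17800000309944153], [0.5080000162124634, 0.42100000381469727]]
side 0.56 5560 [0.4416 0.293 ] [0.1484 0.252 ] 0.5825735926628113
[[0.3659999966621399, 0.4180000126361847], [0.36899998784065247, 0.16599999368190765], [0.5170000195503235, 0.1679999977350235], [0.5149999856948853, 0.41999998688697815]]
```

View pics/top12.png

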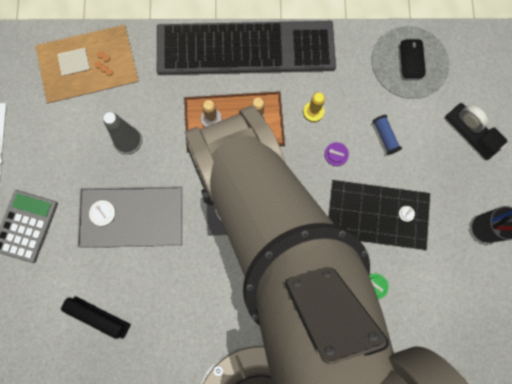

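carry_out(increments=[{"delta_pos":[0,-15,-2],"hand":0.5,"yaw":0},{"delta_pos":[0,-40,-5],"hand":0.5,"yaw":0},{"delta_pos":[0,-70,-9],"hand":0.5,"yaw":0},{"delta_pos":[0,-100,-13],"hand":0.5,"yaw":0},{"delta_pos":[0,-130,-17],"hand":0.5,"yaw":0},{"delta_pos":[0,-160,-20],"hand":0.5,"yaw":0},{"delta_pos":[0,-182,-23],"hand":0.5,"yaw":0},{"delta_pos":[0,-193,-24],"hand":0.5,"yaw":0},{"delta_pos":[20,-196,-24],"hand":0.5,"yaw":0},{"delta_pos":[40,-196,-24],"hand":0.5,"yaw":0},{"delta_pos":[50,-196,-24],"hand":0.5,"yaw":0},{"delta_pos":[50,-196,-24],"hand":0.5,"yaw":0}])

```text
t: 26.18
eef_pos: [0.4378, 0.2386, 0.0209]
orientation: [0.278, 1.567, -2.628]
ft_force: [-1.1, -0.3, -0.9]
width: 0.0575
```

```bash
python3 m2.py done_tray w24
```

```text
t 26.1833 tcp [0.4378 0.2386 0.0209] w 0.0575 F [-1.1 -0.3 -0.9]
[[-0.004, 0.233, -0.972], [-0.002, -0.972, -0.233], [-1.0, 0.001, 0.004]]
0.64 [154. 162.] 49141 [0.4642 0.3152 0.0039] zt 0.0104 all [0.4349 0.3   ] 0.1426 top [0.438  0.2965] 0.1381
finger -1 xmax -0.0429 y [-0.0397 -0.0006]
finger 1 xmax 0.0107 y [0.0009 0.0627]
```

View pics/w24.png

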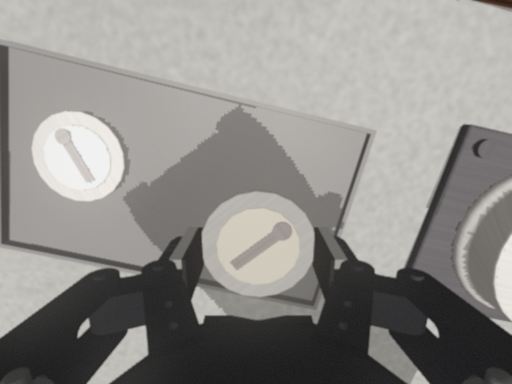

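carry_out(increments=[{"delta_pos":[12,-3,0],"hand":0.5,"yaw":0},{"delta_pos":[25,-3,0],"hand":0.5,"yaw":0},{"delta_pos":[36,-3,0],"hand":0.5,"yaw":0},{"delta_pos":[42,-3,0],"hand":0.5,"yaw":0},{"delta_pos":[46,-3,0],"hand":0.5,"yaw":0},{"delta_pos":[46,-3,0],"hand":0.5,"yaw":0},{"delta_pos":[46,-3,0],"hand":0.5,"yaw":0}])

```text
t: 26.87
eef_pos: [0.4386, 0.243, -0.0228]
orientation: [-1.396, 1.571, 1.982]
ft_force: [0.5, 0.0, -0.4]
width: 0.0576
```

carry_out(increments=[{"delta_pos":[3,0,0],"hand":0.5,"yaw":0},{"delta_pos":[6,0,0],"hand":0.5,"yaw":0},{"delta_pos":[8,0,0],"hand":0.5,"yaw":0},{"delta_pos":[8,0,0],"hand":0.5,"yaw":0}])

```text
t: 27.2
eef_pos: [0.4387, 0.2429, -0.0309]
orientation: [2.846, 1.57, -0.06]
ft_force: [-0.6, 0.2, 3.3]
width: 0.0574
```

Light contact with the tray floor. Release and lift.

carry_out(increments=[{"delta_pos":[0,0,0],"hand":0.72,"yaw":0},{"delta_pos":[0,0,0],"hand":0.8,"yaw":0},{"delta_pos":[0,0,0],"hand":0.85,"yaw":0},{"delta_pos":[0,0,0],"hand":0.85,"yaw":0},{"delta_pos":[-8,0,0],"hand":0.85,"yaw":0},{"delta_pos":[-25,0,0],"hand":0.85,"yaw":0},{"delta_pos":[-55,0,0],"hand":0.85,"yaw":0},{"delta_pos":[-90,0,0],"hand":0.85,"yaw":0},{"delta_pos":[-130,0,0],"hand":0.85,"yaw":0},{"delta_pos":[-165,0,0],"hand":0.85,"yaw":0},{"delta_pos":[-180,0,0],"hand":0.85,"yaw":0},{"delta_pos":[-180,0,0],"hand":0.85,"yaw":0}])

```text
t: 28.2
eef_pos: [0.4402, 0.244, 0.1536]
orientation: [-2.937, 1.564, 0.441]
ft_force: [0.7, 0.6, -0.8]
width: 0.0724
```

carry_out(increments=[{"delta_pos":[0,0,0],"hand":0.85,"yaw":0},{"delta_pos":[0,0,0],"hand":0.85,"yaw":0}])

```text
t: 28.37
eef_pos: [0.4381, 0.2425, 0.1488]
orientation: [0.515, 1.57, -2.39]
ft_force: [0.6, -0.3, -0.6]
width: 0.0726
```

```bash
python3 m2.py badge_done w25; python3 - <<'E'
from h import *
z=np.load('w25.npz'); W=z['W']
for c in [(.4385,.243),(.4485,.363)]:
    r=np.linalg.norm(W[...,:2]-c,axis=-1)
    k=(r<.018); A=np.c_[W[k][:,:2]-c,np.ones(k.sum())]; print('tilt/height',np.linalg.lstsq(A,W[k][:,2],rcond=None)[0].round(4))
for n in ['side','top']:
    im,d,m,E=cam(n); save(n+'13',im)
E
```

```text
t 28.3667 tcp [0.4381 0.2425 0.1488] w 0.0726 F [ 0.6 -0.3 -0.6]
[[-0.0, 0.234, -0.972], [-0.0, -0.972, -0.234], [-1.0, 0.0, 0.0]]
0.61 [154. 140.] 2376 [0.4489 0.3619 0.0133] zt 0.0148 all [0.447  0.3644] 0.032 top [0.4479 0.3626] 0.03
finger -1 xmax -0.0437 y [-0.0493 -0.0363]
finger 1 xmax -0.0439 y [0.0357 0.0486]
tilt/height [12.8216  3.0664  0.122 ]
tilt/height [0.0035 0.0004 0.0139]
```

View pics/w25.png

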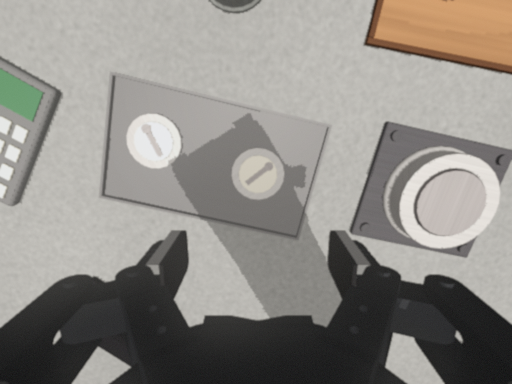

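View pics/side13.png

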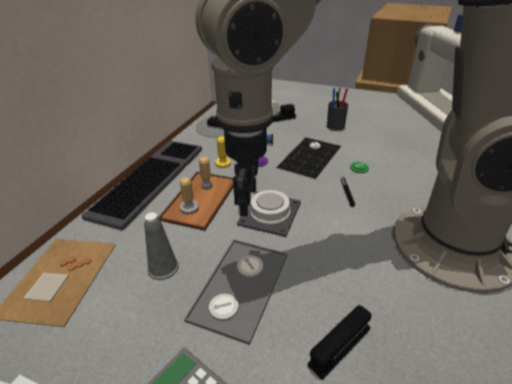

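```bash
python3 - <<'E'
from h import *
z=np.load('w25.npz'); W=z['W']; c=(.4385,.243)
r=np.linalg.norm(W[...,:2]-c,axis=-1); k=(r<.018)&(W[...,2]<.05); A=np.c_[W[k][:,:2]-c,np.ones(k.sum())]; print(np.linalg.lstsq(A,W[k][:,2],rcond=None)[0].round(4))
k=(r>.024)&(r<.027)&(W[...,2]<.05); print('shell',np.median(W[k][:,2]).round(4))
print(finish_job())
E
```

```text
[ 0.003  -0.0032  0.0139]
shell 0.0127
the job is handed in; nothing more can be done
None
```

The large badge has been pressed closed and now lies face down in the free half of the tray. The job was handed in at about 28.5 s of the 72 s allowed, and no verdict was reported.

**What I did:**
- **Badge:** I set the white badge on the sprung plate, within about 1 mm of its centre.
- **Press:** I pressed it with the large pusher until the height stopped changing while the force rose to about 33 N. I held that for about 0.7 s.
- **Pusher:** It is back upright on its board, within 1.5 mm of where it stood.
- **Tray:** Only after that did I lift the badge out and lay it in the tray.

**Last checks:**
- **Closed:** On the plate, the back measured 57 mm above the desk, which is a 10 mm badge, 1 mm proud of the shell and level.
- **Tray:** Its top is at 13.9 mm, the same as the finished badge beside it, and it lies flat with a tilt of about 0.004 rad. The fingers were clear at hand-in.
- **Other things:** In the final pictures the small badge, small pusher, look-alikes and thread cone look to be where they were. The thread spool was mostly behind the arm in the final side picture, so I did not confirm it there.

**Disagreements:**
- **Fingertips:** All three cameras put the fingertips about 35–44 mm behind the reported TCP, farther than the text says, so I set grasp depths from the cameras and contact force.
- **Sideways force:** At full press there was a force of about 6 N and a moment of about 1.4 Nm. The plate and badge were level afterwards.
- **Tilt check:** My first tilt measurement of the placed badge was spoiled by gripper points in the data. The repeat without them gave the flat result above.

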